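# Sort pins from plates with a tilting tray

### The job

Pick the sorting tray up by its handle and tilt it over the deep bin, just far enough that both round pins roll off into that bin while both flat plates stay on the tray; then tip the two plates out into the shallow bin. Stand the empty tray flat on the desk again and let go; do not touch the pins or plates with the gripper, and leave the other things alone.

Things in the scene. Friction and masses are not known exactly. Their poses are not given: they have to be found in the camera images.
- tray: Aluminium sorting tray, 204 mm (its x) by 150 mm (its y), 0.35 kg empty, loose on the desk; origin at the centre of its underside, z up. Walls 30 mm high on three sides (x = +-101 mm and the back, y = -74 mm); the +y side is open and pours. Pins roll freely: jerked or not level, the tray can lose them; carried with its back a few degrees low, it keeps all against the back wall.
- tray_floor (a point): Centre of the tray's floor, 6 mm above the underside; axes as the tray. Level from the back wall to y = +40 mm. Two ribs 5 mm high split it into three lanes along y, 64 mm wide, centres x = -67, 0, +67 mm: a pin in each of two, both plates one behind the other in the third; which is which varies. Polished: friction about 0.13, varying by a fifth.
- tray_lip (a point): Middle of the tray's open edge (y = +75 mm) at floor height; axes as the tray. From y = +40 mm to here a stiff lip plate slopes up, set to another angle in each run, 6 to 20 degrees. With this side tilted down, pins roll off at 1 to 4 degrees more than the lip's angle, plates at 7 to 17 more: no one tilt suits all runs, so tilt slowly until the pins go. 40 degrees empties it.
- tray_handle (a point): Grasp point of the tray's overhead handle: middle of a straight black bar 214 mm long (along the tray's x), 12 mm wide (its y) and 18 mm high, centre 95 mm above the underside, over the tray's middle; a post at each end (x = +-104 mm), 75 mm clear above the floor. Axes as the tray.
- pin_a: A steel pin: a plain solid cylinder 26 mm in diameter and 60 mm long with one shallow groove, 0.1 kg; origin at its middle on its axis; its x axis runs along the cylinder (y and z turn as it rolls). It starts on the tray, lying across it (along the tray's x).
- pin_b: A second steel pin: a plain solid cylinder 26 mm in diameter and 60 mm long with one shallow groove, 0.1 kg; origin at its middle on its axis; its x axis runs along the cylinder (y and z turn as it rolls). It starts on the tray, lying across it (along the tray's x).
- plate_a: A flat dark steel plate 60 x 40 x 8 mm, 0.1 kg; origin at the centre of its underside, x along the 60 mm side, z its thickness. It starts lying flat on the tray, its 60 mm side along the tray's x.
- plate_b: A second flat dark steel plate 60 x 40 x 8 mm, 0.1 kg; origin at the centre of its underside, x along the 60 mm side, z its thickness. It starts lying flat on the tray, its 60 mm side along the tray's x.
- deep_bin: Grey open bin, the deep one: 250 mm (its x) by 140 mm (its y), 85 mm high, walls and floor 4 mm thick, fixed to the desk; origin at the centre of its underside. For the pins.
- shallow_bin: Grey open bin, the shallow one: 250 mm (its x) by 140 mm (its y), 50 mm high, walls and floor 4 mm thick, fixed to the desk; origin at the centre of its underside. For the plates. The two bins stand side by side to the left (+y) of the tray, the long sides roughly along x; which of them is nearer the tray varies.
- mouse: Black computer mouse 109 x 60 x 41 mm at the back right, loose; origin under its centre. Bystander, to be left where it is.
- eraser: Eraser 46 x 20 x 12 mm between the tray and the nearer bin, loose; origin under its centre. Bystander, to be left where it is.
- marker: Marker pen 135 mm long, 17 mm thick, behind the work, loose; origin under its centre. Bystander, to be left where it is.

How it is judged:
On the way, in this order (a step that is already met when the one before it is completed fails the run):
1. both pins lie in the deep bin while both plates are still on the tray (x of pin_a in the frame of deep_bin between -0.125 and 0.125 m and y of pin_a in the frame of deep_bin between -0.07 and 0.07 m and z of pin_a in the frame of deep_bin between -0.01 and 0.06 m and x of pin_b in the frame of deep_bin between -0.125 and 0.125 m and y of pin_b in the frame of deep_bin between -0.07 and 0.07 m and z of pin_b in the frame of deep_bin between -0.01 and 0.06 m and x of plate_a in the frame of tray between -0.1 and 0.1 m and y of plate_a in the frame of tray between -0.08 and 0.085 m and z of plate_a in the frame of tray between -0.005 and 0.04 m and x of plate_b in the frame of tray between -0.1 and 0.1 m and y of plate_b in the frame of tray between -0.08 and 0.085 m and z of plate_b in the frame of tray between -0.005 and 0.04 m), for 0.2 s.
2. both plates lie in the shallow bin, the pins in the deep bin (x of pin_a in the frame of deep_bin between -0.125 and 0.125 m and y of pin_a in the frame of deep_bin between -0.07 and 0.07 m and z of pin_a in the frame of deep_bin between -0.01 and 0.06 m and x of pin_b in the frame of deep_bin between -0.125 and 0.125 m and y of pin_b in the frame of deep_bin between -0.07 and 0.07 m and z of pin_b in the frame of deep_bin between -0.01 and 0.06 m and x of plate_a in the frame of shallow_bin between -0.125 and 0.125 m and y of plate_a in the frame of shallow_bin between -0.07 and 0.07 m and z of plate_a in the frame of shallow_bin between -0.01 and 0.05 m and x of plate_b in the frame of shallow_bin between -0.125 and 0.125 m and y of plate_b in the frame of shallow_bin between -0.07 and 0.07 m and z of plate_b in the frame of shallow_bin between -0.01 and 0.05 m), for 0.2 s.
At the end, for the whole second after the job is handed in: Both pins at rest inside the deep bin (below 60 mm over its underside), both plates at rest inside the shallow bin (below 50 mm over its underside), and the tray upright and flat on the desk (underside within 6 mm, tilt under 0.06 rad) (all of step 2 and linear speed of each of pin_a, pin_b, plate_a, plate_b, tray below 0.03 m/s and height (world z) of tray between -0.01 and 0.006 m and angle between tray's own z axis and vertical below 0.06 rad); the robot touches nothing.
It fails at once if the fingers touch a pin or a plate (contact force between the fingers and pin_a above 1 N or contact force between the fingers and pin_b above 1 N or contact force between the fingers and plate_a above 1 N or contact force between the fingers and plate_b above 1 N).
It fails at once if the mouse, eraser or marker is moved by more than 30 mm (distance of any of mouse, eraser, marker from where it was at the start of the episode above 0.03 m).
It also fails if it takes over 72 s, if anything falls off the work surface, if the arm or the gripper's body presses on something with over 40 N, if the wrist force passes 120 N, or if a joint passes its speed limit or range.

### The arm

A 6-joint arm with a two-finger parallel gripper is mounted at the origin on a cart in front of the work surface, level with it; the furniture and walls round the work are solid. World frame = base frame: x ahead of the robot, y to its left, z up, the work surface at z = 0. Lengths are in m, angles in rad, forces in N, time in s.
With the tool pointing down it reaches from about 0.425 to 0.95 m from the base axis. Payload 3.5 kg.
Tool frame: the origin (TCP) lies between the finger pads; the fingertips stand 11 mm ahead of it and the grasp point (between the pads) lies 8 mm behind it (ctrl.tcp_to_tips is the distance from the TCP to the fingertips, in m); z points along the fingers, y is the direction in which the jaws open and shut (so a half turn about z gives the same grasp; the last joint's range is limited). The gripper opens to 85 mm and grips with 20 to 120 N. Pads are 22 mm wide; open, the fingers measure 114 mm over their backs; the gripper's body (76 mm by 85 mm) begins 54 mm behind the grasp point. The pads swing forward as they close: fully open they stand 13 mm farther back than shut.
Start: joints at [1.068, 0.286, 1.577, -0, 1.279, -0.15], TCP at [0.233, 0.633, 0.242] pointing down, gripper open.
Joint ranges: [-2.77, 2.77], [-0.9, 2.22], [0.21, 2.48], [-1.53, 4.67], [0.24, 2.81], [-2.84, 2.84]. Speed limits (rad/s): [2.79, 2.79, 3.14, 3.14, 3.14, 3.14].

### API

Orientations are given as a unit quaternion [x, y, z, w].
In Python, from plant import monitor, vision, workorder, ctrl gives the robot as it stands.
- The arm moves only by the tool jog_arm, never from a script. Its argument "series" is a list of rows, each a list of 4 numbers: the shift along the tool's x, y, z in m, then the turn about the tool's z in rad. In form: [[tx, ty, tz, spin], ...]. A call has exactly 8 rows; each row shifts and turns the pose as measured when the row begins, along the tool's axes as they then stand; what a row does not reach is not made up. A row lasts 1/12 s, in which the tool goes at most 41.7 mm and 7.16 degrees, less where a joint would pass 70% of its speed; a pose out of reach is approached as far as the arm can. A call is refused whole if a number of a shift passes 0.0417 or a number of a turn 0.125, either way. A call with a gripper value outside its range is refused whole. "grip" is the finger opening in m, from 0 to 0.0854, set as the call begins (left out, the last holds). The fingers move at their own pace and stop on an object; "grip_force" is the grip in N (left out, the last holds). Time passes only in rows, so rows that do not move let the fingers close, or fill a call up. It gives the time, the measured TCP pose, the force and the opening at its end, in the units of the state.
- monitor.get_state(): the state, without advancing time (a new reading comes with each control period).
- vision.read_camera(name): name is "scene" or "top"; returns the picture (384x512x3 uint8, red, green, blue); there is no depth.
- vision.get_calibration(name): a dict with "vfov" (degrees; the focal length in pixels is half the picture's height over the tangent of half this angle, whatever the lens; pixels are square), "cx", "cy" (the principal point, pixels), "R" (3x3) and "t" (3): a world point X has camera coordinates R X + t. Camera axes: x right, y down, z forward; pixel columns grow to the right and rows downward; lengths in m; the calibration is good to about 2 mm. A picture is of the moment at which its call begins. get_calibration takes no time and is no camera call.
- workorder.sign_off(): hands the job in, once; it reports no verdict.
The state is a dict: "time": time; "qpos": joint angles; "dq": joint speeds; "joint_efforts": joint torques, N m; "eef_pos": TCP position; "tcp_rot": TCP orientation; "contact_force": force on the tool from outside, world axes, zero at the start; "wrist_torque": the same for the moment, N m; "opening": opening from 0.0 (shut) to 1.0 (fully open).
Only numpy, scipy, OpenCV 4.12 (cv2) and the standard library are available. Lean on these libraries where they do the work, as an engineer would, in place of code of your own. Each camera call takes 0.05 s, during which the arm holds its last target.

## Working session

There is one attempt and no reset: what is moved stays moved. The work goes in short steps, Python scripts to look and compute and a tool call to move; the robot and the scene stay as the last step left them, time stands still between calls to the robot, and variables do not carry over. Pictures are saved under pics/ and viewed, and the job is handed in when it is done.

Besides the shell and the picture viewer there is one more tool, called after ">>>" by a JSON object that holds its "method" and its "body". jog_arm: Moves the arm, as the interface text tells. Its arguments: {"type":"object","properties":{"series":{"type":"array","items":{"type":"array","items":{"type":"number"}}},"grip":{"type":"number"},"grip_force":{"type":"number"}},"required":["series"]}

View pics/scene0.png

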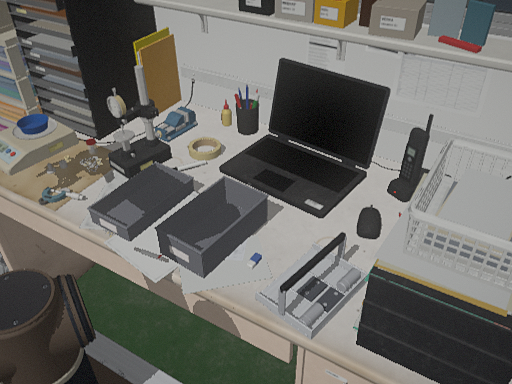

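View pics/top0.png

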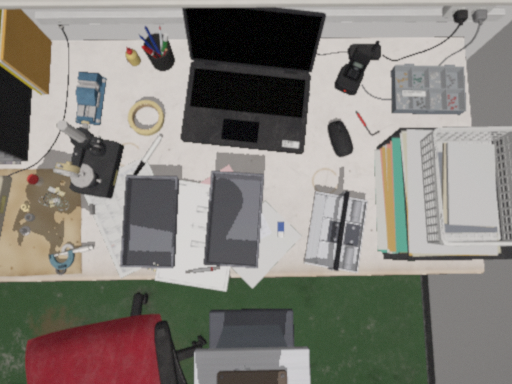

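```bash
python3 - <<'E'
from h import *
for X in([0,0,0],[0.233,.633,.242],[.233,.633,.5]): print(proj('top',X),proj('scene',X))
for u,v,z in((342,232,.1),(235,220,.085),(151,222,.05),(281,229,0.012),(340,138,.04),(147,155,.01),(313,192,.036),(366,198,.036),(358,270,.036),(306,262,.036)): print(u,v,onplane('top',u,v,z).round(3))
for n in('top','scene'):
    im=cv2.imread(f'pics/{n}0.png')
    a=im[175:285,100:400] if n=='top' else im[150:340,80:400]
    cv2.imwrite(f'pics/{n}0c.png',cv2.resize(a,None,fx=2.5,fy=2.5,interpolation=2))
im=cv2.imread('pics/top0.png')[180:280,290:380]; cv2.imwrite('pics/tr.png',cv2.resize(im,None,fx=6,fy=6,interpolation=2))
E
```

```text
[251.98711143 406.35535677] [ 68.87815449 412.35612559]
[-33.44993695 340.08532393] [-64.821015   140.92858936]
[-132.18605908  371.7696554 ] [-121.03195416   29.93579702]
342 232 [ 0.464 -0.245  0.1  ]
235 220 [0.501 0.038 0.085]
151 222 [0.501 0.271 0.05 ]
281 229 [ 0.478 -0.09   0.012]
340 138 [ 0.735 -0.264  0.04 ]
147 155 [0.699 0.295 0.01 ]
313 192 [ 0.58  -0.181  0.036]
366 198 [ 0.56  -0.331  0.036]
358 270 [ 0.361 -0.298  0.036]
306 262 [ 0.385 -0.155  0.036]
```

View pics/scene0c.png

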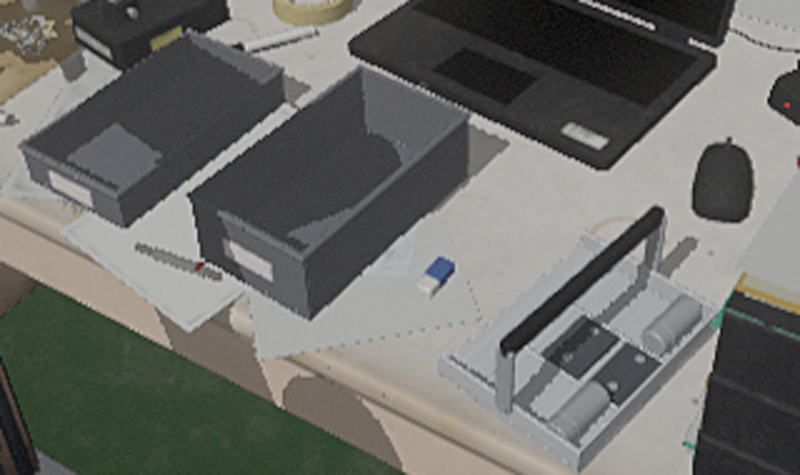

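View pics/tr.png

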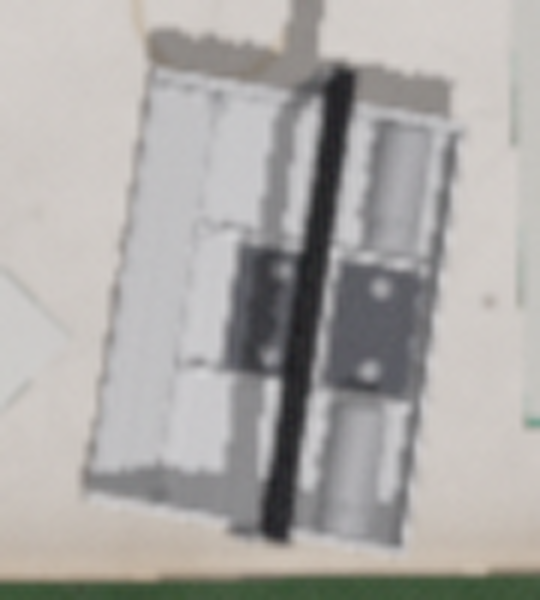

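```bash
python3 - <<'E'
from h import *
im=cv2.imread('pics/top0.png'); g=cv2.cvtColor(im,cv2.COLOR_BGR2GRAY)
roi=np.zeros_like(g); roi[185:278,300:375]=1
m=((g<35)&(roi>0)).astype(np.uint8)
n,l,s,c=cv2.connectedComponentsWithStats(m); i=1+np.argmax(s[1:,4]); print(s[i],c[i])
p=np.argwhere(l==i)[:,::-1].astype(np.float32); r=cv2.minAreaRect(p); print(r)
b=cv2.boxPoints(r); b=b[np.argsort(b[:,1])]; e=[b[:2].mean(0),b[2:].mean(0)]
P=[onplane('top',*x,.104) for x in e]; print(P,(P[0]+P[1])/2,np.linalg.norm(P[0]-P[1]),np.arctan2(*(P[0]-P[1])[[1,0]]))
# same in scene
im=cv2.imread('pics/scene0.png'); g=cv2.cvtColor(im,cv2.COLOR_BGR2GRAY)
roi=np.zeros_like(g); roi[225:320,270:350]=1
m=((g<45)&(roi>0)).astype(np.uint8)
n,l,s,c=cv2.connectedComponentsWithStats(m); i=1+np.argmax(s[1:,4]); print(s[i],c[i])
mid=(P[0]+P[1])/2; print('proj',[proj('scene',[q[0],q[1],.095]) for q in P], proj('scene',[*mid[:2],.095]))
# bins corners by eye
for nme,z,pts in(('deep',.085,((210,172),(264,172),(260,268),(204,265))),('shal',.05,((126,176),(179,178),(176,268),(122,267)))):
    Q=np.array([onplane('top',u,v,z) for u,v in pts]); print(nme,Q.round(3).tolist(),Q.mean(0).round(3),[np.linalg.norm(Q[i]-Q[i-1]).round(3) for i in range(4)])
cv2.imwrite('pics/bins.png',cv2.resize(cv2.imread('pics/top0.png')[160:280,110:300],None,fx=4,fy=4,interpolation=2))
E
```

```text
[339 234   1   2   2] [339.  234.5]
((339.0, 234.5), (1.0, 0.0), -90.0)
[array([ 0.45833268, -0.23635692,  0.104     ]), array([ 0.45570701, -0.23624262,  0.104     ])] [ 0.45701985 -0.23629977  0.104     ] 0.0026281579926925713 -0.04350713062285318
[280 243  58  49 271] [303.00738007 271.34317343]
proj [array([308.60837696, 262.99359267]), array([307.98848858, 263.76472895])] [308.29869993 263.37882846]
deep [[0.633, 0.105, 0.085], [0.631, -0.042, 0.085], [0.373, -0.026, 0.085], [0.383, 0.122, 0.085]] [0.505 0.04  0.085] [np.float64(0.25), np.float64(0.147), np.float64(0.258), np.float64(0.148)]
shal [[0.631, 0.343, 0.05], [0.623, 0.195, 0.05], [0.375, 0.201, 0.05], [0.381, 0.347, 0.05]] [0.502 0.271 0.05 ] [np.float64(0.25), np.float64(0.148), np.float64(0.248), np.float64(0.146)]
```

View pics/bins.png

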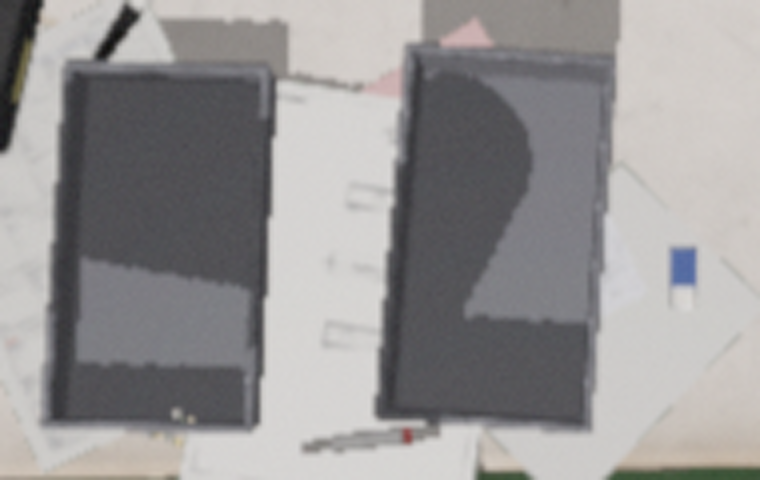

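```bash
python3 - <<'E'
from h import *
im=cv2.imread('pics/top0.png'); g=cv2.cvtColor(im,cv2.COLOR_BGR2GRAY)
roi=np.zeros_like(g); roi[185:278,300:375]=1
for th in(50,60,70):
    m=((g<th)&(roi>0)).astype(np.uint8)
    m=cv2.morphologyEx(m,cv2.MORPH_OPEN,np.ones((5,1),np.uint8))
    n,l,s,c=cv2.connectedComponentsWithStats(m); i=1+np.argmax(s[1:,4]); print(th,s[i],c[i])
for e in (((347.2,191.3),(336,270)),):
    P=[onplane('top',*x,.104) for x in e]; mid=(P[0]+P[1])/2;print(P,mid,np.linalg.norm(P[0]-P[1]),np.arctan2(*(P[0]-P[1])[[1,0]]))
    print(proj('scene',mid),[proj('scene',p) for p in P])
for nme,z,pts in(('deep',.085,((212,171.2),(263.2,174.2),(257.5,267),(204.5,263.7))),('shal',.05,((126.7,175.7),(178,177),(174,267.5),(121,266)))):
    Q=np.array([onplane('top',u,v,z) for u,v in pts]); print(nme,Q.round(3).tolist(),Q.mean(0).round(3),[np.linalg.norm(Q[i]-Q[i-1]).round(3) for i in range(4)])
cv2.imwrite('pics/sc.png',cv2.resize(cv2.imread('pics/scene0.png')[220:340,250:380],None,fx=5,fy=5,interpolation=2))
E
```

```text
50 [334 192  14  77 213] [340.58215962 231.25821596]
60 [334 192  14  78 257] [340.56809339 231.0233463 ]
70 [334 192  15  78 308] [340.6525974  230.72402597]
[array([ 0.57172905, -0.26335439,  0.104     ]), array([ 0.36500255, -0.22442883,  0.104     ])] [ 0.4683658  -0.24389161  0.104     ] 0.21035931912809472 -0.18611578267274057
[314.32357957 258.26856745] [array([343.14884698, 232.46773447]), array([281.72637848, 287.4455714 ])]
deep [[0.635, 0.1, 0.085], [0.625, -0.04, 0.085], [0.376, -0.02, 0.085], [0.387, 0.12, 0.085]] [0.505 0.04  0.085] [np.float64(0.249), np.float64(0.14), np.float64(0.25), np.float64(0.141)]
shal [[0.632, 0.341, 0.05], [0.626, 0.198, 0.05], [0.377, 0.207, 0.05], [0.383, 0.35, 0.05]] [0.504 0.274 0.05 ] [np.float64(0.248), np.float64(0.143), np.float64(0.249), np.float64(0.144)]
```

View pics/sc.png

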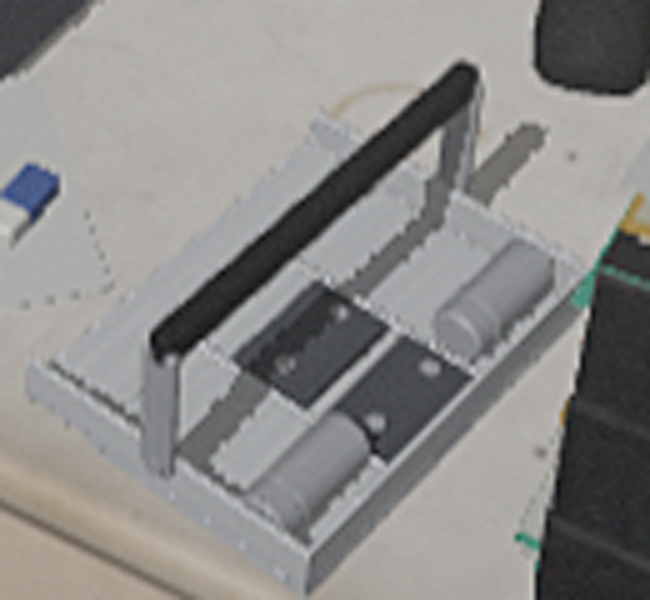

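>>> {"method": "jog_arm", "body": {"series": [[-0.0246,-0.0239,-0.012,0],[-0.0246,-0.0239,-0.012,0],[-0.0246,-0.0239,-0.012,0],[-0.0246,-0.0239,-0.012,0],[-0.0246,-0.0239,-0.012,0],[-0.0246,-0.0239,-0.012,0],[-0.0246,-0.0239,-0.012,0],[-0.0246,-0.0239,-0.012,0]], "grip": 0.05}}

```text
time: 0.77
eef_pos: [0.3504, 0.3782, 0.3291]
tcp_rot: [0.17, 0.985, -0.01, -0.006]
contact_force: [0.9, 0.0, -1.2]
opening: 0.586
```

>>> {"method": "jog_arm", "body": {"series": [[-0.0246,-0.0239,-0.012,0],[-0.0246,-0.0239,-0.012,0],[-0.0246,-0.0239,-0.012,0],[-0.0246,-0.0239,-0.012,0],[-0.0246,-0.0239,-0.012,0],[-0.0246,-0.0239,-0.012,0],[-0.0246,-0.0239,-0.012,0],[-0.0246,-0.0239,-0.012,0]]}}

```text
time: 1.43
eef_pos: [0.4744, 0.1205, 0.4287]
tcp_rot: [0.169, 0.986, -0.011, -0.008]
contact_force: [0.8, -0.4, -0.5]
opening: 0.584
```

>>> {"method": "jog_arm", "body": {"series": [[-0.0246,-0.0239,-0.012,-0.02],[-0.0246,-0.0239,-0.012,-0.02],[-0.0246,-0.0239,-0.012,-0.02],[-0.0246,-0.0239,-0.012,-0.02],[-0.0246,-0.0239,-0.012,-0.02],[-0.0246,-0.0239,-0.012,-0.02],[-0.0246,-0.0239,-0.012,-0.02],[-0.0246,-0.0239,-0.012,-0.02]]}}

```text
time: 2.1
eef_pos: [0.6179, -0.1279, 0.5271]
tcp_rot: [0.087, 0.996, -0.009, -0.011]
contact_force: [0.4, 0.4, 0.2]
opening: 0.588
```

```bash
cat >> h.py <<'E'
from scipy.spatial.transform import Rotation as Rn
def st():
    s=monitor.get_state(); R=Rn.from_quat(s['tcp_rot']).as_matrix()
    print('t',round(s['time'],2),'p',np.round(s['eef_pos'],4),'q',np.round(s['qpos'],3),'op',round(s['opening'],3),'F',np.round(s['contact_force'],1),'M',np.round(s['wrist_torque'],2))
    print('R\n',R.round(3),'lean',np.degrees(np.arccos(-R[2,2])).round(1),'dirz',np.degrees(np.arctan2(R[1,2],R[0,2])).round(1)); return s,R
E
python3 -c "
from h import *
st()"
```

```text
t 2.1 p [ 0.6179 -0.1279  0.5271] q [-0.356  0.139  1.245 -0.024  1.774 -1.756] op 0.588 F [0.4 0.4 0.2] M [ 0.03  0.   -0.07]
R
 [[-0.985  0.174 -0.024]
 [ 0.174  0.985 -0.016]
 [ 0.02  -0.02  -1.   ]] lean 1.6 dirz -145.6
```

>>> {"method": "jog_arm", "body": {"series": [[0,0,-0.04,0],[0,0,-0.04,0],[0,0,-0.04,0],[0,0,-0.04,0],[0,0,-0.04,0],[0,0,-0.04,0],[0,0,-0.04,0],[0,0,-0.04,0]]}}

```text
time: 2.77
eef_pos: [0.616, -0.1317, 0.787]
tcp_rot: [0.092, 0.995, -0.005, -0.024]
contact_force: [-1.0, 0.4, 0.7]
opening: 0.582
```

```bash
python3 -c "
from h import *
st()"
```

```text
t 2.77 p [ 0.616  -0.1317  0.787 ] q [-0.363  0.54   0.21  -0.035  2.435 -1.775] op 0.582 F [-1.   0.4  0.7] M [-0.02  0.01 -0.  ]
R
 [[-0.982  0.183 -0.049]
 [ 0.184  0.983 -0.006]
 [ 0.047 -0.015 -0.999]] lean 2.8 dirz -173.3
```

>>> {"method": "jog_arm", "body": {"series": [[0,0,-0.04,0],[0,0,-0.04,0],[0,0,-0.04,0],[0,0,-0.04,0],[0,0,-0.04,0],[0,0,-0.04,0],[0,0,-0.04,0],[0,0,-0.04,0]]}}

```text
time: 3.43
eef_pos: [0.4719, -0.0957, 0.9013]
tcp_rot: [0.092, 0.995, -0.013, 0.027]
contact_force: [0.3, -0.6, 0.2]
opening: 0.582
```

```bash
python3 -c "
from h import *
st()"
```

```text
t 3.43 p [ 0.4719 -0.0957  0.9013] q [-0.407  0.331  0.21  -0.014  2.54  -1.806] op 0.582 F [ 0.3 -0.6  0.2] M [-0.04  0.03 -0.  ]
R
 [[-0.982  0.183  0.052]
 [ 0.182  0.983 -0.031]
 [-0.057 -0.021 -0.998]] lean 3.5 dirz -30.9
```

>>> {"method": "jog_arm", "body": {"series": [[0,0,-0.04,0],[0,0,-0.04,0],[0,0,-0.04,0],[0,0,-0.04,0],[0,0,-0.04,0],[0,0,-0.04,0],[0,0,-0.04,0],[0,0,-0.04,0]]}}

```text
time: 4.1
eef_pos: [0.3095, -0.0481, 0.9841]
tcp_rot: [0.09, 0.991, -0.029, 0.095]
contact_force: [-0.1, -0.8, 0.6]
opening: 0.584
```

```bash
python3 -c "
from h import *
st()"
```

```text
t 4.1 p [ 0.3095 -0.0481  0.9841] q [-0.5    0.11   0.21   0.046  2.624 -1.848] op 0.584 F [-0.1 -0.8  0.6] M [0.01 0.11 0.03]
R
 [[-0.966  0.184  0.183]
 [ 0.173  0.982 -0.074]
 [-0.193 -0.04  -0.98 ]] lean 11.4 dirz -22.1
```

>>> {"method": "jog_arm", "body": {"series": [[-0.025,0,-0.04,0],[-0.025,0,-0.04,0],[-0.025,0,-0.04,0],[-0.025,0,-0.04,0],[-0.025,0,-0.04,0],[-0.025,0,-0.04,0],[-0.025,0,-0.04,0],[-0.025,0,-0.04,0]]}}

```text
time: 4.77
eef_pos: [0.3197, -0.0392, 0.9978]
tcp_rot: [0.088, 0.982, -0.04, 0.16]
contact_force: [-0.2, 0.1, -0.6]
opening: 0.588
```

```bash
python3 -c "
from h import *
st()"
```

```text
t 4.77 p [ 0.3197 -0.0392  0.9978] q [-0.476  0.086  0.211  0.078  2.514 -1.798] op 0.588 F [-0.2  0.1 -0.6] M [ 0.07  0.11 -0.01]
R
 [[-0.933  0.186  0.307]
 [ 0.16   0.981 -0.107]
 [-0.322 -0.051 -0.945]] lean 19.0 dirz -19.2
```

>>> {"method": "jog_arm", "body": {"series": [[-0.025,0.033,-0.03,0],[-0.025,0.033,-0.03,0],[-0.025,0.033,-0.03,0],[-0.025,0.033,-0.03,0],[-0.03,0,-0.035,0],[-0.03,0,-0.035,0],[-0.03,0,-0.035,0],[-0.03,0,-0.035,0]]}}

```text
time: 5.43
eef_pos: [0.3731, 0.0431, 0.9964]
tcp_rot: [0.088, 0.973, -0.039, 0.212]
contact_force: [0.1, 0.6, -0.5]
opening: 0.587
```

```bash
python3 -c "
from h import *
st()"
```

```text
t 5.43 p [0.3731 0.0431 0.9964] q [-0.114  0.129  0.211 -0.095  2.371 -1.587] op 0.587 F [ 0.1  0.6 -0.5] M [ 0.01  0.22 -0.02]
R
 [[-0.895  0.188  0.405]
 [ 0.155  0.981 -0.113]
 [-0.419 -0.038 -0.907]] lean 24.9 dirz -15.6
```

>>> {"method": "jog_arm", "body": {"series": [[-0.03,0,-0.03,0],[-0.03,0,-0.03,0],[-0.03,0,-0.03,0],[-0.03,0,-0.03,0],[-0.035,0,-0.025,0],[-0.035,0,-0.025,0],[-0.035,0,-0.025,0],[-0.035,0,-0.025,0]]}}

```text
time: 6.1
eef_pos: [0.4102, 0.0063, 1.0147]
tcp_rot: [0.09, 0.953, -0.04, 0.287]
contact_force: [0.2, 0.6, 0.4]
opening: 0.584
```

>>> {"method": "jog_arm", "body": {"series": [[-0.035,0,-0.022,0],[-0.035,0,-0.022,0],[-0.035,0,-0.022,0],[-0.035,0,-0.022,0],[-0.035,0,-0.022,0],[-0.035,0,-0.022,0],[-0.035,0,-0.022,0],[-0.035,0,-0.022,0]]}}

```text
time: 6.77
eef_pos: [0.4446, -0.0189, 1.0395]
tcp_rot: [0.084, 0.925, -0.041, 0.367]
contact_force: [-0.5, 0.3, 0.0]
opening: 0.582
```

```bash
python3 -c "
from h import *
st()"
```

```text
t 6.77 p [ 0.4446 -0.0189  1.0395] q [-0.313  0.128  0.211  0.086  2.048 -1.634] op 0.582 F [-0.5  0.3  0. ] M [0.03 0.32 0.03]
R
 [[-0.716  0.186  0.673]
 [ 0.125  0.983 -0.138]
 [-0.686 -0.015 -0.727]] lean 43.4 dirz -11.6
```

```bash
cat > kin.py <<'E'
import numpy as np
from scipy.optimize import least_squares
from scipy.spatial.transform import Rotation as Rn
ry=lambda a:Rn.from_euler('y',a).as_matrix(); rz=lambda a:Rn.from_euler('z',a).as_matrix()
D=[([1.06798403e+00,2.87076756e-01,1.57801446e+00,0,1.27861912e+00,-.15],[.23293,.63293,.24109],[.1755,.98448,-.001,-.0003]),
([-0.356,0.139,1.245,-0.024,1.774,-1.756],[.6179,-.1279,.5271],[.087,.996,-.009,-.011]),
([-0.363,0.54,0.21,-0.035,2.435,-1.775],[.616,-.1317,.787],[.092,.995,-.005,-.024]),
([-0.407,0.331,0.21,-0.014,2.54,-1.806],[.4719,-.0957,.9013],[.092,.995,-.013,.027]),
([-0.5,0.11,0.21,0.046,2.624,-1.848],[.3095,-.0481,.9841],[.09,.991,-.029,.095]),
([-0.476,0.086,0.211,0.078,2.514,-1.798],[.3197,-.0392,.9978],[.088,.982,-.04,.16]),
([-0.114,0.129,0.211,-0.095,2.371,-1.587],[.3731,.0431,.9964],[.088,.973,-.039,.212]),
([-0.313,0.128,0.211,0.086,2.048,-1.634],[.4446,-.0189,1.0395],[.084,.925,-.041,.367])]
lim=np.array([[-2.77,2.77],[-0.9,2.22],[0.21,2.48],[-1.53,4.67],[0.24,2.81],[-2.84,2.84]])
def fk(q,P):
    h,L1,L2,Lt,d,e,c6,a1,a2,d2=P
    R=rz(q[0]); p=np.array([0,0,h])+R@[a1,d,0]
    R=R@ry(q[1]); p=p+R@[0,0,L1]
    R=R@ry(q[2]); p=p+R@[a2,0,L2]
    R=R@rz(q[3]); p=p+R@[0,d2,0]
    R=R@ry(q[4]); R=R@rz(q[5]+c6); p=p+R@[e*0,0,Lt]
    return p,R
def res(P,D=D):
    r=[]
    for q,x,o in D:
        p,R=fk(q,P); r+=list((p-x)*10); r+=list(Rn.from_matrix(R.T@Rn.from_quat(o).as_matrix()).as_rotvec())
    return np.array(r)
def fit():
    best=None
    for c in(0,1.57,3.14,-1.57):
        s=least_squares(res,[.3,.4,.57,.25,.1,0,c,0,0,0]);
        if best is None or s.cost<best.cost: best=s
    return best
def ik(p,R,P,q0):
    def f(q):
        pp,RR=fk(q,P); return np.r_[(pp-p)*10,Rn.from_matrix(RR.T@R).as_rotvec()]
    best=None
    for k in range(8):
        q=np.clip(q0+np.random.default_rng(k).normal(0,.4*(k>0),6),lim[:,0]+1e-3,lim[:,1]-1e-3)
        s=least_squares(f,q,bounds=(lim[:,0],lim[:,1]))
        if best is None or s.cost<best.cost: best=s
    return best.x,np.abs(best.fun).max()
E
python3 - <<'E'
from kin import *
np.set_printoptions(precision=3,suppress=True)
s=fit(); print(s.cost,s.x); print(res(s.x).reshape(-1,6)); np.save('P.npy',s.x)
P=s.x
a=-.186
u=np.array([np.cos(a),np.sin(a),0]); y=np.array([-np.sin(a),np.cos(a),0])
def R0(al):
    z=np.array([0,0,-1])*np.cos(al)+u*np.sin(al); return np.c_[np.cross(y,z),y,z]
for al in(38,43.4,48):
    R=R0(np.radians(al))
    for b in([.468,-.244,.095],[.468,-.244,.2],[.468,-.244,.3]):
        print(al,b,ik(np.array(b),R,P,np.array(D[-1][0])*[1,2,5,1,.5,1]))
    for psi in(0,20,40,60,80):
        Rp=Rn.from_rotvec(-np.radians(psi)*R[:,2]).as_matrix()@R
        for b in([.5,-.05,.22],[.5,.17,.22]): print('  psi',psi,b,*ik(np.array(b),Rp,P,np.array(D[-1][0])*[1,2,5,1,.5,1]))
E
```

```text
2.6508765111981798e-05 [ 0.239  0.444  0.573  0.238  0.102  9.318  1.571 -0.     0.021 -0.001]
[[ 0.    -0.     0.    -0.    -0.    -0.   ]
 [-0.001 -0.002 -0.001 -0.    -0.    -0.001]
 [ 0.002 -0.002  0.001 -0.    -0.    -0.001]
 [-0.003  0.002  0.003 -0.     0.001  0.001]
 [ 0.002  0.    -0.001  0.001 -0.     0.   ]
 [ 0.001  0.001  0.    -0.     0.001  0.001]
 [ 0.    -0.001 -0.001  0.    -0.001 -0.   ]
 [ 0.     0.001 -0.001  0.    -0.001  0.001]]
38 [0.468, -0.244, 0.095] (array([-0.823, -0.078,  2.362,  0.803,  0.464, -2.84 ]), np.float64(0.05387305882501402))
38 [0.468, -0.244, 0.2] (array([-0.853, -0.284,  2.324,  0.666,  0.664, -2.68 ]), np.float64(8.261431857018946e-14))
38 [0.468, -0.244, 0.3] (array([-0.852, -0.401,  2.218,  0.532,  0.848, -2.497]), np.float64(5.551115123125783e-16))
  psi 0 [0.5, -0.05, 0.22] [-0.351 -0.415  2.377  0.201  0.531 -1.876] 1.1102230246251565e-15
  psi 0 [0.5, 0.17, 0.22] [ 0.255 -0.264  2.272 -0.502  0.578 -0.784] 2.7755575615628914e-16
  psi 20 [0.5, -0.05, 0.22] [-0.351 -0.415  2.377  0.201  0.531 -2.225] 1.1102230246251565e-15
  psi 20 [0
[... 2513 characters left out ...]
2.468  0.41   0.343 -2.431] 1.2194012498650342e-14
  psi 20 [0.5, 0.17, 0.22] [ 0.289 -0.288  2.346 -0.88   0.457 -0.763] 6.078088010684697e-13
  psi 40 [0.5, -0.05, 0.22] [-0.367 -0.473  2.468  0.41   0.343 -2.78 ] 2.819490544718301e-15
  psi 40 [0.5, 0.17, 0.22] [ 0.289 -0.288  2.346 -0.88   0.457 -1.112] 8.316951694041029e-14
  psi 60 [0.5, -0.05, 0.22] [-0.322 -0.461  2.458  0.148  0.32  -2.84 ] 0.05199561739243019
  psi 60 [0.5, 0.17, 0.22] [ 0.289 -0.288  2.346 -0.88   0.457 -1.461] 3.885780586188048e-15
  psi 80 [0.5, -0.05, 0.22] [-0.274 -0.449  2.461 -0.174  0.283 -2.84 ] 0.11112890565908987
  psi 80 [0.5, 0.17, 0.22] [ 0.289 -0.288  2.346 -0.88   0.457 -1.81 ] 2.220446049250313e-15
```

```bash
cat >> kin.py <<'E'
a=-.186
u=np.array([np.cos(a),np.sin(a),0]); y=-np.array([-np.sin(a),np.cos(a),0])
def R0(al):
    z=np.array([0,0,-1])*np.cos(al)+u*np.sin(al); return np.c_[np.cross(y,z),y,z]
E
python3 - <<'E'
from kin import *
np.set_printoptions(precision=3,suppress=True)
P=np.load('P.npy'); q0=np.array(D[-1][0])*[1,2,5,1,.5,1]+[0,0,0,0,0,3.14]
for al in(38,43.4,46):
    R=R0(np.radians(al))
    for b in([.468,-.244,.095],[.468,-.244,.2],[.468,-.244,.3]): print(al,b,*ik(np.array(b),R,P,q0))
    for psi in(-10,80):
        Rp=Rn.from_rotvec(-np.radians(psi)*R[:,2]).as_matrix()@R
        for b in([.5,-.05,.22],[.5,.17,.22]): print('  psi',psi,b,*ik(np.array(b),Rp,P,q0))
E
```

```text
38 [0.468, -0.244, 0.095] [-0.853 -0.077  2.381  0.969  0.481  0.104] 1.6653345369377348e-15
38 [0.468, -0.244, 0.2] [-0.853 -0.284  2.324  0.666  0.664  0.461] 1.6653345369377348e-15
38 [0.468, -0.244, 0.3] [-0.852 -0.401  2.218  0.532  0.848  0.644] 5.551115123125783e-16
  psi -10 [0.5, -0.05, 0.22] [-0.351 -0.415  2.377  0.201  0.531  1.441] 2.220446049250313e-15
  psi -10 [0.5, 0.17, 0.22] [ 0.255 -0.264  2.272 -0.502  0.578  2.532] 3.345089066527928e-16
  psi 80 [0.5, -0.05, 0.22] [-0.351 -0.415  2.377  0.201  0.531 -0.13 ] 1.1102230246251565e-15
  psi 80 [0.5, 0.17, 0.22] [ 0.255 -0.264  2.272 -0.502  0.578  0.961] 5.551115123125783e-16
43.4 [0.468, -0.244, 0.095] [-0.883 -0.081  2.421  1.231  0.487 -0.166] 1.6653345369377348e-15
43.4 [0.468, -0.244, 0.2] [-0.882 -0.306  2.369  0.845  0.63   0.287] 1.6653345369377348e-15
43.4 [0.468, -0.244, 0.3] [-0.882 -0.435  2.267  0.662  0.799  0.527] 3.608224830031759e-15
  psi -10 [0.5, -0.05, 0.22] [-0.36  -0.449  2.427  0.29   0.429  1.354] 1.3274646263886311e-13
  psi -10 [0.5, 0.17, 0.22] [ 0.274 -0.28   2.313 -0.681  0.505  2.708] 2
[... 161 characters left out ...]
.313 -0.681  0.505  1.137] 2.7755575615628914e-16
46 [0.468, -0.244, 0.095] [-0.898 -0.079  2.438  1.354  0.502 -0.294] 1.6653345369377348e-15
46 [0.468, -0.244, 0.2] [-0.896 -0.315  2.391  0.938  0.621  0.195] 8.326672684688674e-16
46 [0.468, -0.244, 0.3] [-0.896 -0.449  2.291  0.73   0.779  0.465] 1.1102230246251565e-15
  psi -10 [0.5, -0.05, 0.22] [-0.364 -0.463  2.451  0.351  0.38   1.293] 1.037780996481894e-14
  psi -10 [0.5, 0.17, 0.22] [ 0.283 -0.285  2.332 -0.788  0.476  2.812] 2.1196173359801504e-12
  psi 80 [0.5, -0.05, 0.22] [-0.364 -0.463  2.451  0.351  0.38  -0.277] 2.220446049250313e-15
  psi 80 [0.5, 0.17, 0.22] [ 0.283 -0.285  2.332 -0.788  0.476  1.242] 5.551115123125783e-16
```

>>> {"method": "jog_arm", "body": {"series": [[0,0,0.012,0.125],[0,0,0.012,0.125],[0,0,0.012,0.125],[0,0,0.012,0.125],[0,0,0.012,0.125],[0,0,0.012,0.125],[0,0,0.012,0.125],[0,0,0.012,0.125]]}}

```text
time: 7.43
eef_pos: [0.5049, -0.0318, 0.9769]
tcp_rot: [0.517, 0.766, 0.145, 0.353]
contact_force: [0.0, -0.4, 0.1]
opening: 0.585
```

>>> {"method": "jog_arm", "body": {"series": [[0,0,0.012,0.125],[0,0,0.012,0.125],[0,0,0.012,0.125],[0,0,0.012,0.125],[0,0,0.012,0.125],[0,0,0.012,0.125],[0,0,0.012,0.125],[0,0,0.012,0.125]]}}

```text
time: 8.1
eef_pos: [0.5716, -0.0458, 0.9101]
tcp_rot: [0.819, 0.424, 0.302, 0.243]
contact_force: [0.1, 0.3, 0.1]
opening: 0.585
```

>>> {"method": "jog_arm", "body": {"series": [[0,0,0.012,0.125],[0,0,0.012,0.125],[0,0,0.012,0.125],[0,0,0.012,0.125],[0,0,0.012,0.125],[0,0,0.012,0.125],[0,0,0.012,0.125],[0,0,0.012,0.125]]}}

```text
time: 8.77
eef_pos: [0.6407, -0.0606, 0.8431]
tcp_rot: [0.92, -0.02, 0.386, 0.069]
contact_force: [0.0, 0.0, 0.6]
opening: 0.588
```

```bash
python3 -c "
from h import *
st()"
```

```text
t 8.77 p [ 0.6407 -0.0606  0.8431] q [-0.271 -0.023  0.955  0.053  1.404  1.357] op 0.588 F [0.  0.  0.6] M [0.04 0.34 0.01]
R
 [[ 0.701 -0.091  0.708]
 [ 0.016 -0.99  -0.143]
 [ 0.713  0.112 -0.692]] lean 46.2 dirz -11.4
```

```bash
cat >> h.py <<'E'
def plan(target,spin=0):
    s,R=st(); R=R@Rn.from_euler('z',spin).as_matrix(); v=R.T@(np.array(target)-s['eef_pos']); print('tool shift',v.round(4),'norm',np.linalg.norm(v).round(4)); return v
E
python3 -c "
from h import *
plan([.468,-.244,.25],.15)"
```

```text
t 8.77 p [ 0.6407 -0.0606  0.8431] q [-0.271 -0.023  0.955  0.053  1.404  1.357] op 0.588 F [0.  0.  0.6] M [0.04 0.34 0.01]
R
 [[ 0.701 -0.091  0.708]
 [ 0.016 -0.99  -0.143]
 [ 0.713  0.112 -0.692]] lean 46.2 dirz -11.4
tool shift [-0.5213  0.2112  0.3143] norm 0.6443
```

>>> {"method": "jog_arm", "body": {"series": [[0,0,0,0.08],[0,0,0,0.08],[-0.026,0.0105,0.0157,0],[-0.026,0.0105,0.0157,0],[-0.026,0.0105,0.0157,0],[-0.026,0.0105,0.0157,0],[-0.026,0.0105,0.0157,0],[-0.026,0.0105,0.0157,0]]}}

```text
time: 9.43
eef_pos: [0.5913, -0.1133, 0.6616]
tcp_rot: [0.911, -0.099, 0.399, 0.035]
contact_force: [0.8, 0.4, -0.4]
opening: 0.589
```

>>> {"method": "jog_arm", "body": {"series": [[-0.026,0.0105,0.0157,0],[-0.026,0.0105,0.0157,0],[-0.026,0.0105,0.0157,0],[-0.026,0.0105,0.0157,0],[-0.026,0.0105,0.0157,0],[-0.026,0.0105,0.0157,0],[-0.026,0.0105,0.0157,0],[-0.026,0.0105,0.0157,0]]}}

```text
time: 10.1
eef_pos: [0.5213, -0.1848, 0.4123]
tcp_rot: [0.908, -0.101, 0.405, 0.037]
contact_force: [-0.1, -1.1, -1.0]
opening: 0.584
```

```bash
python3 -c "
from h import *
plan([.468,-.244,.25])"
```

```text
t 10.1 p [ 0.5213 -0.1848  0.4123] q [-0.675 -0.48   2.122  0.499  0.785  0.892] op 0.584 F [-0.1 -1.1 -1. ] M [ 0.12  0.34 -0.  ]
R
 [[ 0.652 -0.213  0.728]
 [-0.153 -0.977 -0.149]
 [ 0.743 -0.014 -0.669]] lean 48.0 dirz -11.6
tool shift [-0.1463  0.0715  0.0787] norm 0.1808
```

>>> {"method": "jog_arm", "body": {"series": [[-0.018,0.009,0.01,-0.01],[-0.018,0.009,0.01,-0.01],[-0.018,0.009,0.01,0],[-0.018,0.009,0.01,0],[-0.018,0.009,0.01,0],[-0.018,0.009,0.01,0],[-0.018,0.009,0.01,0],[-0.018,0.009,0.01,0]]}}

```text
time: 10.77
eef_pos: [0.464, -0.251, 0.2411]
tcp_rot: [0.908, -0.095, 0.406, 0.045]
contact_force: [0.0, -0.5, -0.0]
opening: 0.588
```

```bash
python3 -c "
from h import *
plan([.468,-.244,.16]); plan([.468,-.244,.095])
snap('scene','s1');snap('top','t1')"
```

```text
t 10.77 p [ 0.464  -0.251   0.2411] q [-0.917 -0.394  2.379  0.903  0.66   0.266] op 0.588 F [ 0.  -0.5 -0. ] M [0.11 0.36 0.02]
R
 [[ 0.652 -0.21   0.729]
 [-0.136 -0.978 -0.16 ]
 [ 0.746  0.005 -0.666]] lean 48.2 dirz -12.4
tool shift [-0.0589 -0.0081  0.0558] norm 0.0815
t 10.77 p [ 0.464  -0.251   0.2411] q [-0.917 -0.394  2.379  0.903  0.66   0.266] op 0.588 F [ 0.  -0.5 -0. ] M [0.11 0.36 0.02]
R
 [[ 0.652 -0.21   0.729]
 [-0.136 -0.978 -0.16 ]
 [ 0.746  0.005 -0.666]] lean 48.2 dirz -12.4
tool shift [-0.1073 -0.0084  0.0991] norm 0.1463
```

View pics/s1.png

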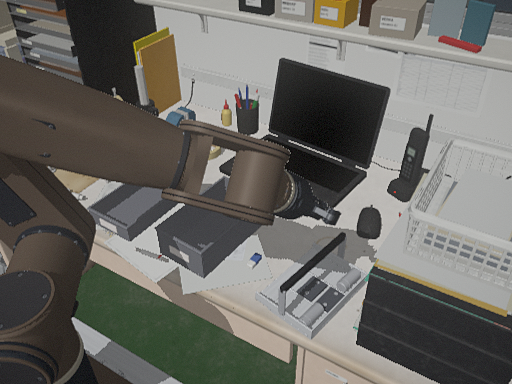

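View pics/t1.png

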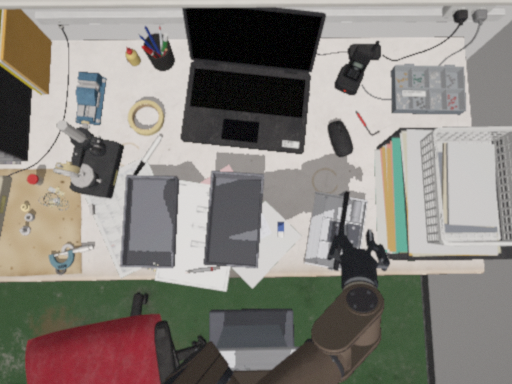

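>>> {"method": "jog_arm", "body": {"series": [[-0.0125,-0.001,0.0115,-0.01],[-0.0125,-0.001,0.0115,0],[-0.0125,-0.001,0.0115,0],[-0.0125,-0.001,0.0115,0],[-0.0125,-0.001,0.0115,0],[-0.0125,-0.001,0.0115,0],[-0.006,0,0.006,0],[0,0,0,0]]}}

```text
time: 11.53
eef_pos: [0.4712, -0.251, 0.1373]
tcp_rot: [0.905, -0.093, 0.411, 0.053]
contact_force: [0.5, 0.5, -0.2]
opening: 0.582
```

```bash
python3 -c "
from h import *
plan([.466,-.2435,.097])
snap('scene','s2');i=cv2.imread('pics/s2.png')[180:330,230:400];cv2.imwrite('pics/s2.png',cv2.resize(i,None,fx=4,fy=4,interpolation=2))"
```

```text
t 11.53 p [ 0.4712 -0.251   0.1373] q [-0.898 -0.176  2.442  1.31   0.504 -0.208] op 0.582 F [ 0.5  0.5 -0.2] M [0.08 0.29 0.03]
R
 [[ 0.645 -0.212  0.734]
 [-0.125 -0.977 -0.173]
 [ 0.754  0.02  -0.657]] lean 49.0 dirz -13.2
tool shift [-0.0347 -0.0071  0.0214] norm 0.0413
```

View pics/s2.png

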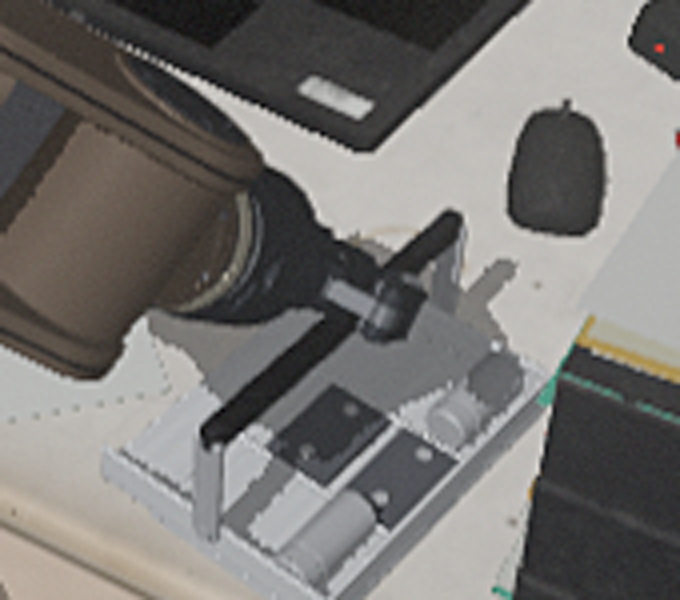

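>>> {"method": "jog_arm", "body": {"series": [[-0.006,-0.0012,0.0036,0],[-0.006,-0.0012,0.0036,0],[-0.006,-0.0012,0.0036,0],[-0.006,-0.0012,0.0036,0],[-0.006,-0.0012,0.0036,0],[-0.004,-0.0012,0.0025,0],[0,0,0,0],[0,0,0,0]]}}

```text
time: 12.25
eef_pos: [0.4743, -0.2502, 0.1154]
tcp_rot: [0.9, -0.089, 0.421, 0.061]
contact_force: [-0.6, 0.1, 0.6]
opening: 0.588
```

```bash
python3 -c "
from h import *
plan([.466,-.2435,.097])"
```

```text
t 12.25 p [ 0.4743 -0.2502  0.1154] q [-0.891 -0.115  2.455  1.504  0.485 -0.42 ] op 0.588 F [-0.6  0.1  0.6] M [ 0.17  0.36 -0.06]
R
 [[ 0.629 -0.213  0.748]
 [-0.109 -0.977 -0.186]
 [ 0.769  0.035 -0.638]] lean 50.4 dirz -13.9
tool shift [-0.0201 -0.0054  0.0043] norm 0.0213
```

>>> {"method": "jog_arm", "body": {"series": [[-0.009,-0.002,0,0],[-0.009,-0.002,0,0],[-0.008,-0.002,0,0],[0,0,0,0],[0,0,0,0],[0,0,0,0],[0,0,0,0],[0,0,0,0]]}}

```text
time: 12.92
eef_pos: [0.4668, -0.2484, 0.1065]
tcp_rot: [0.898, -0.086, 0.427, 0.066]
contact_force: [-0.2, -0.3, -1.1]
opening: 0.586
```

```bash
python3 -c "
from h import *
plan([.4643,-.243,.098])
snap('scene','s3');i=cv2.imread('pics/s3.png')[180:330,230:400];cv2.imwrite('pics/s3.png',cv2.resize(i,None,fx=4,fy=4,interpolation=2))"
```

```text
t 12.92 p [ 0.4668 -0.2484  0.1065] q [-0.906 -0.108  2.479  1.585  0.496 -0.523] op 0.586 F [-0.2 -0.3 -1.1] M [ 0.12  0.35 -0.01]
R
 [[ 0.62  -0.212  0.755]
 [-0.099 -0.976 -0.193]
 [ 0.778  0.045 -0.626]] lean 51.2 dirz -14.3
tool shift [-0.0087 -0.0051  0.0024] norm 0.0104
```

View pics/s3.png

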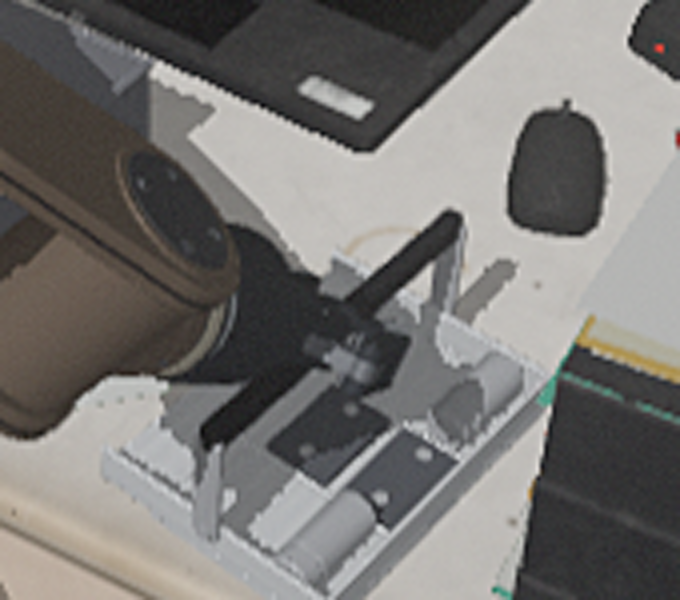

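>>> {"method": "jog_arm", "body": {"series": [[0.0015,-0.0015,0.005,0],[0.0015,-0.0015,0.005,0],[0.0015,-0.0015,0.005,0],[0.0015,-0.0015,0.005,0],[0,0,0,0],[0,0,0,0],[0,0,0,0],[0,0,0,0]]}}

```text
time: 13.63
eef_pos: [0.49, -0.2467, 0.0974]
tcp_rot: [0.898, -0.086, 0.427, 0.066]
contact_force: [0.1, 0.4, 0.1]
opening: 0.583
```

```bash
python3 -c "
from h import *
plan([.487,-.247,.0975])"
```

```text
t 13.63 p [ 0.49   -0.2467  0.0974] q [-0.852 -0.036  2.436  1.685  0.461 -0.592] op 0.583 F [0.1 0.4 0.1] M [ 0.09  0.34 -0.04]
R
 [[ 0.62  -0.211  0.755]
 [-0.098 -0.976 -0.192]
 [ 0.778  0.045 -0.626]] lean 51.2 dirz -14.2
tool shift [-0.0018  0.0009 -0.0022] norm 0.003
```

>>> {"method": "jog_arm", "body": {"series": [[0,0,0,0.03],[0,0,0,0.03],[0,0,0,0],[0,0,0,0],[0,0,0,0],[0,0,0,0],[0,0,0,0],[0,0,0,0]], "grip": 0.005, "grip_force": 30}}

```text
time: 14.3
eef_pos: [0.4893, -0.2469, 0.0973]
tcp_rot: [0.895, -0.113, 0.429, 0.054]
contact_force: [0.9, 0.8, -1.4]
opening: 0.13
```

```bash
python3 -c "
from h import *
st()"
```

```text
t 14.3 p [ 0.4893 -0.2469  0.0973] q [-0.853 -0.037  2.437  1.684  0.461 -0.532] op 0.13 F [ 0.9  0.8 -1.4] M [0.1  0.46 0.02]
R
 [[ 0.607 -0.248  0.755]
 [-0.156 -0.969 -0.193]
 [ 0.779 -0.001 -0.627]] lean 51.2 dirz -14.3
```

>>> {"method": "jog_arm", "body": {"series": [[0,0,0,0],[0,0,0,0],[0,0,0,0],[0,0,0,0],[0,0,0,0],[0,0,0,0],[0,0,0,0],[0,0,0,0]], "grip": 0.005, "grip_force": 110}}

```text
time: 14.97
eef_pos: [0.4894, -0.2469, 0.0974]
tcp_rot: [0.895, -0.113, 0.429, 0.054]
contact_force: [-0.4, -0.5, 0.5]
opening: 0.116
```

```bash
python3 -c "
from h import *
st()
snap('scene','s4');i=cv2.imread('pics/s4.png')[180:330,230:400];cv2.imwrite('pics/s4.png',cv2.resize(i,None,fx=4,fy=4,interpolation=2))"
```

```text
t 14.97 p [ 0.4894 -0.2469  0.0974] q [-0.853 -0.037  2.437  1.684  0.461 -0.532] op 0.116 F [-0.4 -0.5  0.5] M [0.13 0.46 0.03]
R
 [[ 0.607 -0.248  0.755]
 [-0.156 -0.969 -0.193]
 [ 0.779 -0.001 -0.627]] lean 51.2 dirz -14.3
```

View pics/s4.png

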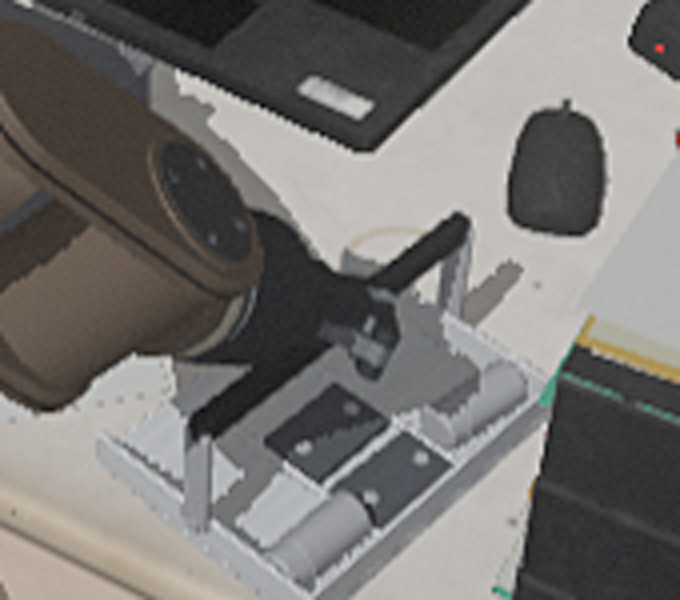

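>>> {"method": "jog_arm", "body": {"series": [[0.0016,0,-0.0013,0],[0.0031,0,-0.0025,0.01],[0.0047,0,-0.0038,0.015],[0.0062,0,-0.005,0.015],[0.0062,0,-0.005,0.015],[0.0062,0,-0.005,0.015],[0.0062,0,-0.005,0.015],[0.0062,0,-0.005,0.015]]}}

```text
time: 15.68
eef_pos: [0.4745, -0.2359, 0.125]
tcp_rot: [0.897, -0.166, 0.409, 0.022]
contact_force: [-0.1, -0.3, -7.2]
opening: 0.116
```

```bash
python3 -c "
from h import *
st()
snap('scene','s5');i=cv2.imread('pics/s5.png')[160:330,220:400];cv2.imwrite('pics/s5.png',cv2.resize(i,None,fx=4,fy=3.5,interpolation=2))"
```

```text
t 15.68 p [ 0.4745 -0.2359  0.125 ] q [-0.857 -0.163  2.457  1.355  0.46  -0.073] op 0.116 F [-0.1 -0.3 -7.2] M [ 0.36  1.03 -0.01]
R
 [[ 0.61  -0.317  0.727]
 [-0.28  -0.944 -0.176]
 [ 0.742 -0.096 -0.664]] lean 48.4 dirz -13.6
```

View pics/s5.png

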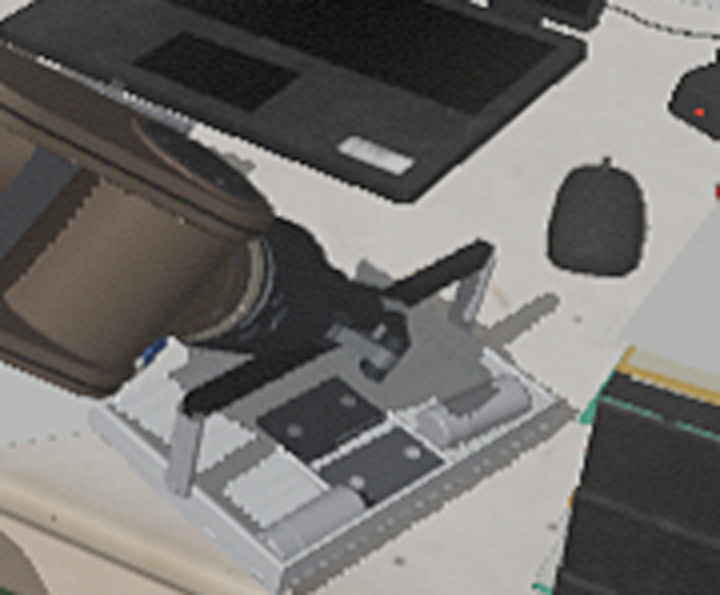

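```bash
python3 -c "
from h import *
plan([.51,-.21,.215]);plan([.53,-.06,.24])"
```

```text
t 15.73 p [ 0.4749 -0.2361  0.1263] q [-0.857 -0.165  2.456  1.354  0.461 -0.071] op 0.114 F [ 0.9  0.4 -7.5] M [0.35 0.88 0.11]
R
 [[ 0.608 -0.317  0.728]
 [-0.28  -0.944 -0.177]
 [ 0.743 -0.096 -0.663]] lean 48.5 dirz -13.6
tool shift [ 0.0799 -0.0443 -0.0379] norm 0.0989
t 15.73 p [ 0.4749 -0.2361  0.1263] q [-0.857 -0.165  2.456  1.354  0.461 -0.071] op 0.114 F [ 0.9  0.4 -7.5] M [0.35 0.88 0.11]
R
 [[ 0.608 -0.317  0.728]
 [-0.28  -0.944 -0.177]
 [ 0.743 -0.096 -0.663]] lean 48.5 dirz -13.6
tool shift [ 0.0687 -0.1945 -0.0664] norm 0.2167
```

>>> {"method": "jog_arm", "body": {"series": [[0.005,-0.002,-0.0025,0],[0.01,-0.005,-0.005,0],[0.01,-0.006,-0.005,0],[0.01,-0.006,-0.005,0],[0.01,-0.006,-0.005,0],[0.01,-0.006,-0.005,0],[0.01,-0.007,-0.005,0],[0.01,-0.008,-0.005,0]]}}

```text
time: 16.4
eef_pos: [0.4958, -0.1934, 0.1857]
tcp_rot: [0.905, -0.17, 0.389, 0.009]
contact_force: [0.7, 0.6, -7.6]
opening: 0.114
```

```bash
python3 -c "
from h import *
plan([.53,-.06,.24])"
```

```text
t 16.4 p [ 0.4958 -0.1934  0.1857] q [-0.728 -0.298  2.409  0.909  0.468  0.5  ] op 0.114 F [ 0.7  0.6 -7.6] M [0.3  0.91 0.07]
R
 [[ 0.639 -0.314  0.702]
 [-0.3   -0.942 -0.149]
 [ 0.708 -0.115 -0.697]] lean 45.8 dirz -12.0
tool shift [ 0.0203 -0.1427 -0.0337] norm 0.148
```

>>> {"method": "jog_arm", "body": {"series": [[0.003,-0.012,-0.005,0],[0.003,-0.014,-0.005,0],[0.003,-0.015,-0.005,0],[0.003,-0.015,-0.005,0],[0.003,-0.015,-0.004,0],[0.003,-0.014,-0.003,0],[0.002,-0.011,-0.002,0],[0.001,-0.007,-0.001,0]]}}

```text
time: 17.07
eef_pos: [0.5074, -0.0822, 0.2086]
tcp_rot: [0.916, -0.169, 0.364, -0.005]
contact_force: [1.4, -0.0, -7.6]
opening: 0.114
```

```bash
python3 -c "
from h import *
plan([.53,-.05,.22])
snap('scene','s6');i=cv2.imread('pics/s6.png')[100:300,150:380];cv2.imwrite('pics/s6.png',cv2.resize(i,None,fx=3.4,fy=3,interpolation=2))
snap('top','t6');i=cv2.imread('pics/t6.png')[150:290,110:380];cv2.imwrite('pics/t6.png',cv2.resize(i,None,fx=2.9,fy=2.9,interpolation=2))"
```

```text
t 17.07 p [ 0.5074 -0.0822  0.2086] q [-0.447 -0.394  2.411  0.455  0.439  1.144] op 0.114 F [ 1.4 -0.  -7.6] M [0.16 0.88 0.02]
R
 [[ 0.678 -0.307  0.669]
 [-0.314 -0.943 -0.114]
 [ 0.665 -0.133 -0.735]] lean 42.7 dirz -9.7
tool shift [ 0.0128 -0.0388  0.0031] norm 0.0409
```

View pics/s6.png

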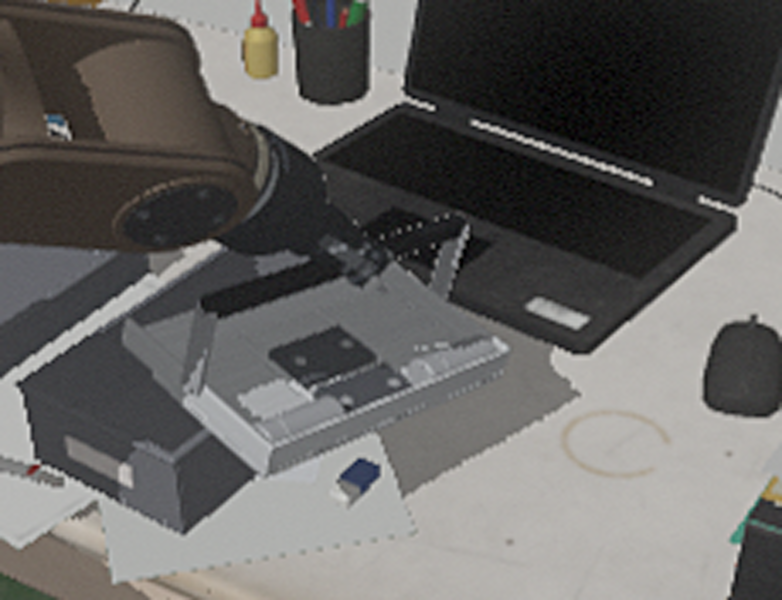

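View pics/t6.png

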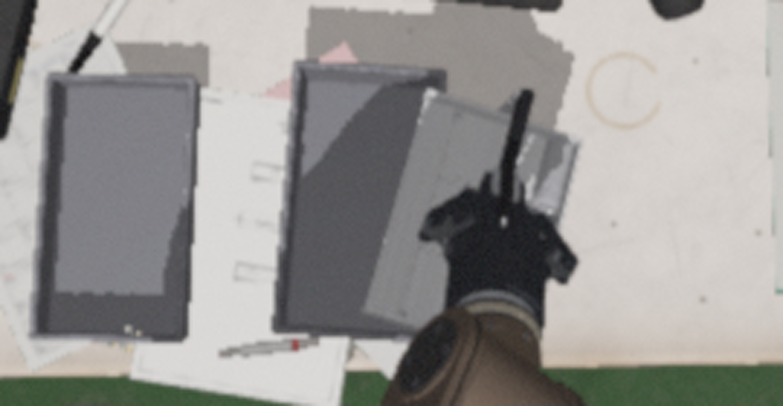

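```bash
cat >> h.py <<'E'
Rg=Rn.from_quat([0.895,-0.113,0.429,0.054]).as_matrix(); 
yg=-Rg[:,1]; yg[2]=0; yg/=np.linalg.norm(yg); Tg=np.c_[np.cross(yg,[0,0,1]),yg,[0,0,1]]
Trel=Rg.T@Tg; hrel=Rg.T@(np.array([.468,-.244,.095])-[.4894,-.2469,.0974])
def tray(R,p):
    T=R@Trel; h=p+R@hrel; g=T.T@[0,0,-1]
    L={k:(h+T@np.array(v)).round(3) for k,v in dict(lipL=[-.1,.075,-.089],lip=[0,.075,-.089],lipR=[.1,.075,-.089],bl=[-.1,-.075,-.095],br=[.1,-.075,-.095]).items()}
    return dict(front=np.degrees(np.arctan2(g[1],-g[2])).round(1),side_xlow=np.degrees(np.arctan2(g[0],-g[2])).round(1),yaw=np.degrees(np.arctan2(T[1,0],T[0,0])).round(1),h=h.round(3),**L)
def tr(spins=(0,)):
    s=monitor.get_state(); R=Rn.from_quat(s['tcp_rot']).as_matrix()
    for k in spins: print(k,tray(R@Rn.from_euler('z',k).as_matrix(),s['eef_pos']))
E
python3 -c "
from h import *
tr((0,-.15,-.3,-.45,-.6,-.8,-1))"
```

```text
0 {'front': np.float64(-7.7), 'side_xlow': np.float64(9.1), 'yaw': np.float64(-16.7), 'h': array([ 0.486, -0.078,  0.209]), 'lipL': array([0.404, 0.037, 0.147]), 'lip': array([0.499, 0.008, 0.132]), 'lipR': array([ 0.594, -0.02 ,  0.116]), 'bl': array([ 0.358, -0.104,  0.122]), 'br': array([ 0.547, -0.161,  0.09 ])}
-0.15 {'front': np.float64(-1.8), 'side_xlow': np.float64(8.6), 'yaw': np.float64(-11.3), 'h': array([ 0.486, -0.08 ,  0.209]), 'lipL': array([0.391, 0.018, 0.138]), 'lip': array([ 0.488, -0.001,  0.123]), 'lipR': array([ 0.585, -0.021,  0.108]), 'bl': array([ 0.36 , -0.128,  0.127]), 'br': array([ 0.554, -0.167,  0.098])}
-0.3 {'front': np.float64(4.0), 'side_xlow': np.float64(8.7), 'yaw': np.float64(-5.9), 'h': array([ 0.485, -0.083,  0.209]), 'lipL': array([ 0.38 , -0.003,  0.131]), 'lip': array([ 0.478, -0.013,  0.116]), 'lipR': array([ 0.577, -0.023,  0.101]), 'bl': array([ 0.365, -0.152,  0.136]), 'br': array([ 0.562, -0.172,  0.106])}
-0.45 {'front': np.float64(9.9), 'side_xlow': np.float64(9.5), 'yaw': np.float64(-0.5), 'h': array([ 0.486, -0.085,  0.21 ]), 'lipL'
[... 471 characters left out ...]
 0.159]), 'br': array([ 0.579, -0.177,  0.122])}
-0.8 {'front': np.float64(23.2), 'side_xlow': np.float64(14.0), 'yaw': np.float64(11.8), 'h': array([ 0.487, -0.09 ,  0.212]), 'lipL': array([ 0.36 , -0.081,  0.125]), 'lip': array([ 0.456, -0.062,  0.103]), 'lipR': array([ 0.551, -0.042,  0.081]), 'bl': array([ 0.401, -0.216,  0.178]), 'br': array([ 0.592, -0.176,  0.133])}
-1 {'front': np.float64(30.5), 'side_xlow': np.float64(18.6), 'yaw': np.float64(18.4), 'h': array([ 0.488, -0.092,  0.213]), 'lipL': array([ 0.361, -0.114,  0.131]), 'lip': array([ 0.452, -0.083,  0.103]), 'lipR': array([ 0.543, -0.053,  0.075]), 'bl': array([ 0.421, -0.233,  0.199]), 'br': array([ 0.604, -0.172,  0.143])}
```

>>> {"method": "jog_arm", "body": {"series": [[0,-0.004,0,-0.01],[0,-0.004,0,-0.01],[0,-0.003,0,-0.01],[0,0,0,-0.01],[0,0,0,-0.01],[0,0,0,-0.01],[0,0,0,-0.01],[0,0,0,0]]}}

```text
time: 17.83
eef_pos: [0.5067, -0.0704, 0.202]
tcp_rot: [0.924, -0.135, 0.357, 0.006]
contact_force: [0.2, 1.3, -8.0]
opening: 0.116
```

```bash
python3 -c "
from h import *
st();tr()"
```

```text
t 17.83 p [ 0.5067 -0.0704  0.202 ] q [-0.417 -0.385  2.413  0.412  0.432  1.128] op 0.116 F [ 0.2  1.3 -8. ] M [ 0.32  0.86 -0.03]
R
 [[ 0.709 -0.254  0.658]
 [-0.244 -0.964 -0.108]
 [ 0.661 -0.084 -0.745]] lean 41.8 dirz -9.3
0 {'front': np.float64(-4.9), 'side_xlow': np.float64(9.6), 'yaw': np.float64(-13.9), 'h': array([ 0.485, -0.067,  0.203]), 'lipL': array([0.396, 0.039, 0.139]), 'lip': array([0.492, 0.016, 0.122]), 'lipR': array([ 0.587, -0.008,  0.105]), 'bl': array([ 0.357, -0.104,  0.12 ]), 'br': array([ 0.549, -0.152,  0.087])}
```

>>> {"method": "jog_arm", "body": {"series": [[0.001,0,-0.001,0],[0.001,0,-0.001,0],[0.001,0,-0.001,0],[0.001,0,-0.001,0],[0.001,0,-0.001,0],[0.001,0,-0.001,0],[0.001,0,-0.001,0],[0.001,0,-0.001,0]], "grip": 0.005, "grip_force": 35}}

```text
time: 18.5
eef_pos: [0.5074, -0.0722, 0.215]
tcp_rot: [0.924, -0.135, 0.357, 0.007]
contact_force: [-0.4, 1.0, -7.4]
opening: 0.12
```

```bash
python3 -c "
from h import *
st();tr()
snap('scene','s7');i=cv2.imread('pics/s7.png')[100:300,150:380];cv2.imwrite('pics/s7.png',cv2.resize(i,None,fx=3.4,fy=3,interpolation=2))"
```

```text
t 18.5 p [ 0.5074 -0.0722  0.215 ] q [-0.421 -0.404  2.4    0.391  0.462  1.15 ] op 0.12 F [-0.4  1.  -7.4] M [ 0.26  0.87 -0.03]
R
 [[ 0.708 -0.254  0.658]
 [-0.245 -0.963 -0.109]
 [ 0.662 -0.084 -0.745]] lean 41.9 dirz -9.4
0 {'front': np.float64(-4.9), 'side_xlow': np.float64(9.6), 'yaw': np.float64(-14.0), 'h': array([ 0.486, -0.069,  0.216]), 'lipL': array([0.397, 0.038, 0.151]), 'lip': array([0.492, 0.014, 0.135]), 'lipR': array([ 0.588, -0.01 ,  0.118]), 'bl': array([ 0.358, -0.106,  0.133]), 'br': array([ 0.549, -0.154,  0.1  ])}
```

View pics/s7.png

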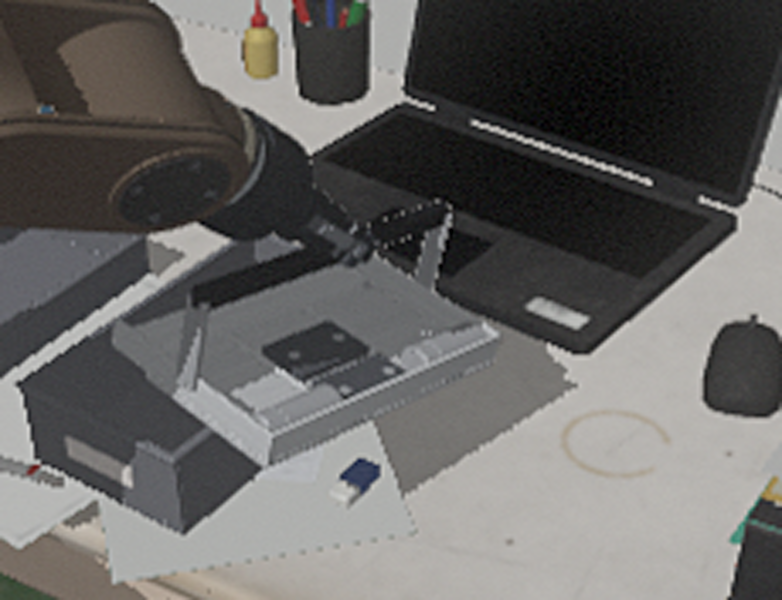

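```bash
cat >> h.py <<'E'
def barends():
    s=monitor.get_state(); R=Rn.from_quat(s['tcp_rot']).as_matrix(); T=R@Trel; h=s['eef_pos']+R@hrel
    for sx in(-1,1): print('bar end top',sx,(h+T@[sx*.107,0,.009]).round(3),proj('scene',h+T@[sx*.107,0,.009]).round(1))
    for c in('lipL','lipR','br','bl'): print(c,proj('scene',tray(R,s['eef_pos'])[c]).round(1))
E
python3 -c "
from h import *
barends()"
```

```text
bar end top -1 [ 0.385 -0.045  0.243] [207.3 196.5]
bar end top 1 [ 0.59  -0.096  0.208] [281.2 167.5]
lipL [182.7 214.8]
lipR [249.  187.9]
br [293.9 223. ]
bl [228.3 256.6]
```

>>> {"method": "jog_arm", "body": {"series": [[0,0,0,0],[0,0,0,0],[0,0,0,0],[0,0,0,0],[0,0,0,0],[0,0,0,0],[0,0,0,0],[0,0,0,0]], "grip": 0.005, "grip_force": 20}}

```text
time: 19.22
eef_pos: [0.5074, -0.0721, 0.2151]
tcp_rot: [0.924, -0.135, 0.357, 0.007]
contact_force: [0.3, 0.8, -7.2]
opening: 0.122
```

```bash
python3 -c "
from h import *
st();barends()
snap('scene','s8');i=cv2.imread('pics/s8.png')[100:300,150:380];cv2.imwrite('pics/s8.png',cv2.resize(i,None,fx=3.4,fy=3,interpolation=2))"
```

```text
t 19.22 p [ 0.5074 -0.0721  0.2151] q [-0.421 -0.404  2.4    0.391  0.462  1.151] op 0.122 F [ 0.3  0.8 -7.2] M [ 0.32  0.84 -0.01]
R
 [[ 0.708 -0.254  0.658]
 [-0.245 -0.963 -0.109]
 [ 0.662 -0.084 -0.745]] lean 41.9 dirz -9.4
bar end top -1 [ 0.385 -0.045  0.243] [207.2 196.7]
bar end top 1 [ 0.59  -0.096  0.207] [281.  167.7]
lipL [182.7 214.8]
lipR [249.  188.3]
br [293.9 223. ]
bl [228.3 256.6]
```

View pics/s8.png

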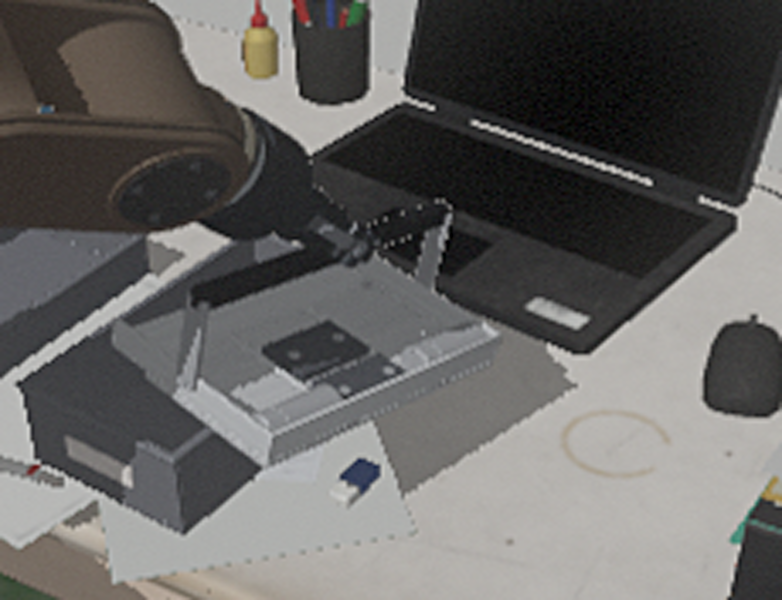

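```bash
python3 -c "
from h import *
plan([.555,-.07,.235])"
```

```text
t 19.27 p [ 0.5073 -0.0722  0.2151] q [-0.421 -0.404  2.4    0.391  0.462  1.151] op 0.115 F [ 0.2 -0.  -7.4] M [ 0.27  0.92 -0.02]
R
 [[ 0.708 -0.254  0.658]
 [-0.245 -0.963 -0.109]
 [ 0.662 -0.084 -0.745]] lean 41.9 dirz -9.4
tool shift [ 0.0464 -0.0159  0.0163] norm 0.0517
```

>>> {"method": "jog_arm", "body": {"series": [[0.003,-0.001,0.001,0],[0.006,-0.002,0.002,0],[0.008,-0.003,0.003,0],[0.008,-0.003,0.003,0],[0.008,-0.003,0.003,0],[0.007,-0.002,0.002,0],[0.004,-0.001,0.001,0],[0.001,0,0,0]], "grip": 0.005, "grip_force": 110}}

```text
time: 19.93
eef_pos: [0.5592, -0.0701, 0.2377]
tcp_rot: [0.924, -0.135, 0.358, 0.006]
contact_force: [0.6, -0.3, -8.2]
opening: 0.114
```

```bash
python3 -c "
from h import *
st();tr((0,-.1,-.2,-.3,-.4,-.5,-.6,-.7))"
```

```text
t 19.93 p [ 0.5592 -0.0701  0.2377] q [-0.362 -0.282  2.27   0.309  0.45   1.27 ] op 0.114 F [ 0.6 -0.3 -8.2] M [ 0.26  0.83 -0.04]
R
 [[ 0.707 -0.254  0.66 ]
 [-0.245 -0.963 -0.109]
 [ 0.663 -0.085 -0.744]] lean 42.0 dirz -9.3
0 {'front': np.float64(-4.9), 'side_xlow': np.float64(9.5), 'yaw': np.float64(-14.0), 'h': array([ 0.538, -0.067,  0.239]), 'lipL': array([0.449, 0.04 , 0.174]), 'lip': array([0.544, 0.016, 0.158]), 'lipR': array([ 0.64 , -0.008,  0.141]), 'bl': array([ 0.41 , -0.104,  0.155]), 'br': array([ 0.601, -0.152,  0.123])}
-0.1 {'front': np.float64(-1.0), 'side_xlow': np.float64(9.3), 'yaw': np.float64(-10.3), 'h': array([ 0.538, -0.069,  0.239]), 'lipL': array([0.44 , 0.027, 0.168]), 'lip': array([0.537, 0.009, 0.152]), 'lipR': array([ 0.635, -0.008,  0.136]), 'bl': array([ 0.412, -0.12 ,  0.16 ]), 'br': array([ 0.606, -0.156,  0.128])}
-0.2 {'front': np.float64(2.8), 'side_xlow': np.float64(9.3), 'yaw': np.float64(-6.7), 'h': array([ 0.538, -0.07 ,  0.239]), 'lipL': array([0.433, 0.013, 0.164]), 'lip': array([0.531, 0.002, 0.148]), 'lipR': array([ 0.629, -0.01 ,  0
[... 1015 characters left out ...]
0.187]), 'br': array([ 0.629, -0.165,  0.149])}
-0.6 {'front': np.float64(18.1), 'side_xlow': np.float64(12.5), 'yaw': np.float64(7.6), 'h': array([ 0.539, -0.076,  0.241]), 'lipL': array([ 0.414, -0.049,  0.156]), 'lip': array([ 0.511, -0.036,  0.135]), 'lipR': array([ 0.608, -0.023,  0.114]), 'bl': array([ 0.441, -0.191,  0.196]), 'br': array([ 0.635, -0.165,  0.155])}
-0.7 {'front': np.float64(21.9), 'side_xlow': np.float64(14.1), 'yaw': np.float64(11.1), 'h': array([ 0.539, -0.077,  0.241]), 'lipL': array([ 0.412, -0.065,  0.156]), 'lip': array([ 0.507, -0.046,  0.134]), 'lipR': array([ 0.603, -0.028,  0.111]), 'bl': array([ 0.45 , -0.202,  0.205]), 'br': array([ 0.641, -0.164,  0.16 ])}
```

>>> {"method": "jog_arm", "body": {"series": [[-0.002,-0.0015,0,-0.02],[-0.003,-0.003,0,-0.025],[-0.003,-0.003,0,-0.025],[-0.003,-0.003,0,-0.025],[-0.003,-0.003,0,-0.025],[-0.003,-0.003,0,-0.02],[-0.002,-0.003,0,-0.02],[-0.002,-0.002,0,-0.02]]}}

```text
time: 20.6
eef_pos: [0.5456, -0.0427, 0.2212]
tcp_rot: [0.933, -0.044, 0.354, 0.041]
contact_force: [-0.2, -0.7, -7.2]
opening: 0.122
```

```bash
cat >> h.py <<'E'
def look(k,box=(60,260,150,380)):
    snap('scene','s'+k);i=cv2.imread(f'pics/s{k}.png')[box[0]:box[1],box[2]:box[3]];cv2.imwrite(f'pics/s{k}.png',cv2.resize(i,None,fx=3.4,fy=3,interpolation=2))
E
python3 -c "
from h import *
st();tr((0,-.1,-.2,-.3,-.4));look('9')"
```

```text
t 20.6 p [ 0.5456 -0.0427  0.2212] q [-0.306 -0.303  2.317  0.241  0.415  1.173] op 0.122 F [-0.2 -0.7 -7.2] M [ 0.37  0.91 -0.04]
R
 [[ 0.746 -0.11   0.657]
 [-0.053 -0.993 -0.107]
 [ 0.664  0.045 -0.746]] lean 41.7 dirz -9.2
0 {'front': np.float64(2.6), 'side_xlow': np.float64(9.5), 'yaw': np.float64(-6.8), 'h': array([ 0.524, -0.043,  0.223]), 'lipL': array([0.419, 0.041, 0.148]), 'lip': array([0.517, 0.029, 0.131]), 'lipR': array([0.615, 0.018, 0.115]), 'bl': array([ 0.402, -0.108,  0.149]), 'br': array([ 0.597, -0.131,  0.116])}
-0.1 {'front': np.float64(6.5), 'side_xlow': np.float64(9.9), 'yaw': np.float64(-3.2), 'h': array([ 0.524, -0.044,  0.223]), 'lipL': array([0.413, 0.026, 0.144]), 'lip': array([0.511, 0.021, 0.127]), 'lipR': array([0.609, 0.016, 0.11 ]), 'bl': array([ 0.406, -0.123,  0.155]), 'br': array([ 0.603, -0.134,  0.121])}
-0.2 {'front': np.float64(10.3), 'side_xlow': np.float64(10.5), 'yaw': np.float64(0.5), 'h': array([ 0.524, -0.046,  0.223]), 'lipL': array([0.407, 0.011, 0.142]), 'lip': array([0.506, 0.012, 0.124]), 'lipR': array([0.604, 0.013, 0.106]), 'bl': array([ 0.412, -0.137,  0.162]), 'br': array([ 0.609, -0.136,  0.126])}
-0.3 {'front': np.float64(14.1), 'side_xlow': np.float64(11.4), 'yaw': np.float64(4.0), 'h': array([ 0.524, -0.047,  0.224]), 'lipL': array([ 0.403, -0.005,  0.14 ]), 'lip': array([0.501, 0.002, 0.121]), 'lipR': array([0.599, 0.009, 0.102]), 'bl': array([ 0.419, -0.151,  0.17 ]), 'br': array([ 0.615, -0.137,  0.132])}
-0.4 {'front': np.float64(17.9), 'side_xlow': np.float64(12.7), 'yaw': np.float64(7.5), 'h': array([ 0.525, -0.049,  0.224]), 'lipL': array([ 0.4  , -0.021,  0.14 ]), 'lip': array([ 0.497, -0.008,  0.119]), 'lipR': array([0.594, 0.005, 0.098]), 'bl': array([ 0.427, -0.163,  0.179]), 'br': array([ 0.621, -0.137,  0.137])}
```

View pics/s9.png

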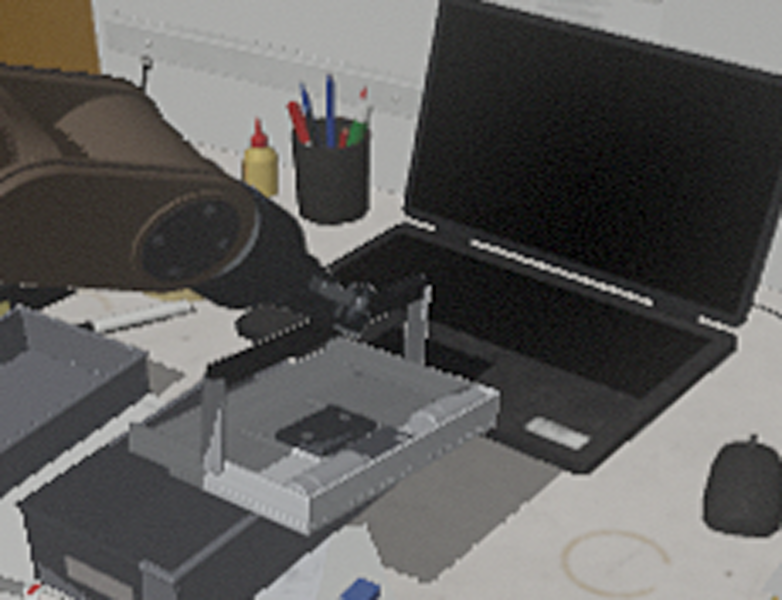

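>>> {"method": "jog_arm", "body": {"series": [[0,0,0,-0.01],[0,0,0,-0.012],[0,0,0,-0.012],[0,0,0,-0.012],[0,0,0,-0.012],[0,0,0,-0.012],[0,0,0,-0.01],[0,0,0,0]]}}

```text
time: 21.32
eef_pos: [0.5456, -0.0427, 0.2214]
tcp_rot: [0.934, -0.002, 0.352, 0.057]
contact_force: [-0.1, -0.2, -7.5]
opening: 0.113
```

```bash
python3 -c "
from h import *
tr((0,));look('10')"
```

```text
0 {'front': np.float64(6.1), 'side_xlow': np.float64(9.8), 'yaw': np.float64(-3.5), 'h': array([ 0.524, -0.044,  0.223]), 'lipL': array([0.413, 0.028, 0.145]), 'lip': array([0.512, 0.022, 0.128]), 'lipR': array([0.61 , 0.016, 0.111]), 'bl': array([ 0.406, -0.122,  0.155]), 'br': array([ 0.602, -0.134,  0.121])}
```

View pics/s10.png

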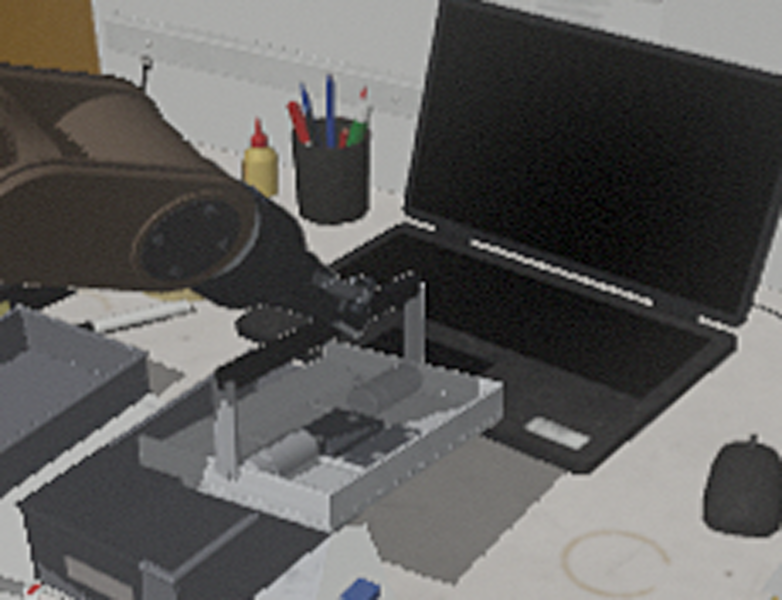

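>>> {"method": "jog_arm", "body": {"series": [[0,0,0,-0.01],[0,0,0,-0.012],[0,0,0,-0.012],[0,0,0,-0.012],[0,0,0,-0.012],[0,0,0,-0.01],[0,0,0,0],[0,0,0,0]]}}

```text
time: 22.03
eef_pos: [0.5456, -0.0428, 0.2213]
tcp_rot: [0.934, 0.034, 0.349, 0.07]
contact_force: [0.2, -1.1, -7.6]
opening: 0.118
```

```bash
python3 -c "
from h import *
tr((0,));look('11')"
```

```text
0 {'front': np.float64(9.1), 'side_xlow': np.float64(10.3), 'yaw': np.float64(-0.8), 'h': array([ 0.524, -0.045,  0.223]), 'lipL': array([0.409, 0.016, 0.143]), 'lip': array([0.507, 0.015, 0.125]), 'lipR': array([0.606, 0.014, 0.107]), 'bl': array([ 0.41 , -0.133,  0.16 ]), 'br': array([ 0.607, -0.135,  0.125])}
```

View pics/s11.png

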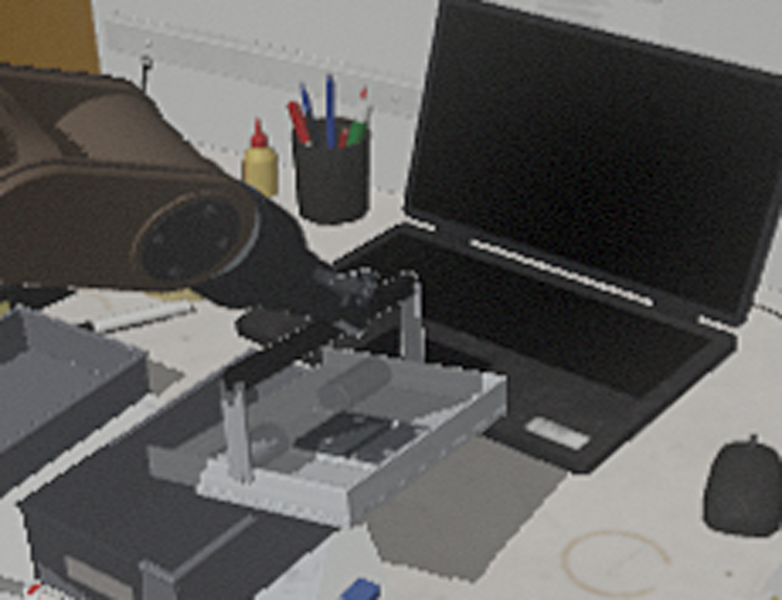

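>>> {"method": "jog_arm", "body": {"series": [[0,0,0,-0.008],[0,0,0,-0.01],[0,0,0,-0.01],[0,0,0,-0.01],[0,0,0,-0.01],[0,0,0,-0.008],[0,0,0,0],[0,0,0,0]]}}

```text
time: 22.75
eef_pos: [0.5455, -0.0427, 0.2213]
tcp_rot: [0.932, 0.063, 0.347, 0.081]
contact_force: [0.4, -0.7, -7.4]
opening: 0.114
```

```bash
python3 -c "
from h import *
tr((0,));look('12')"
```

```text
0 {'front': np.float64(11.4), 'side_xlow': np.float64(10.7), 'yaw': np.float64(1.5), 'h': array([ 0.524, -0.046,  0.223]), 'lipL': array([0.406, 0.007, 0.141]), 'lip': array([0.504, 0.009, 0.123]), 'lipR': array([0.602, 0.012, 0.105]), 'bl': array([ 0.414, -0.141,  0.165]), 'br': array([ 0.61 , -0.136,  0.128])}
```

View pics/s12.png

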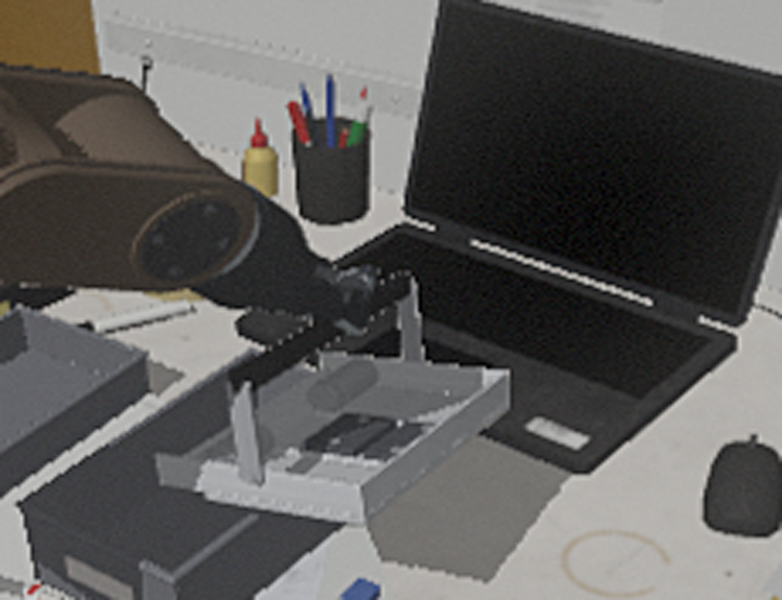

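>>> {"method": "jog_arm", "body": {"series": [[0,-0.001,0,-0.008],[0,-0.001,0,-0.008],[0,-0.001,0,-0.008],[0,-0.001,0,-0.008],[0,-0.001,0,-0.008],[0,0,0,-0.005],[0,0,0,0],[0,0,0,0]]}}

```text
time: 23.47
eef_pos: [0.545, -0.037, 0.22]
tcp_rot: [0.931, 0.086, 0.345, 0.089]
contact_force: [-0.7, 0.1, -7.3]
opening: 0.115
```

```bash
python3 -c "
from h import *
tr((0,));look('13')"
```

```text
0 {'front': np.float64(13.2), 'side_xlow': np.float64(11.2), 'yaw': np.float64(3.2), 'h': array([ 0.524, -0.041,  0.222]), 'lipL': array([0.403, 0.005, 0.139]), 'lip': array([0.501, 0.01 , 0.12 ]), 'lipR': array([0.599, 0.016, 0.101]), 'bl': array([ 0.417, -0.142,  0.167]), 'br': array([ 0.613, -0.131,  0.129])}
```

View pics/s13.png

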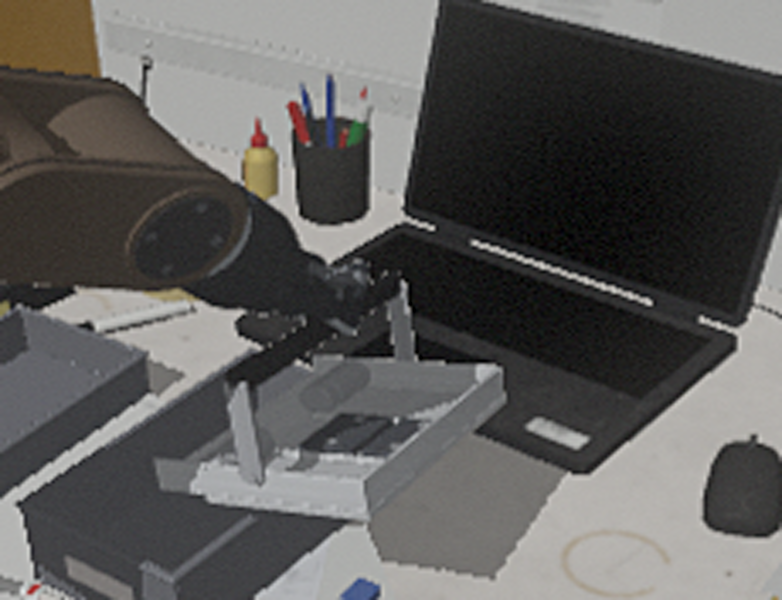

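>>> {"method": "jog_arm", "body": {"series": [[0,-0.001,0,-0.01],[0,-0.001,0,-0.01],[0,-0.001,0,-0.01],[0,-0.001,0,-0.01],[0,-0.001,0,-0.01],[0,0,0,-0.005],[0,0,0,0],[0,0,0,0]]}}

```text
time: 24.18
eef_pos: [0.5444, -0.0316, 0.2186]
tcp_rot: [0.928, 0.114, 0.342, 0.099]
contact_force: [0.1, -0.1, -7.5]
opening: 0.114
```

```bash
python3 -c "
from h import *
tr((0,));look('14');snap('top','t14');i=cv2.imread('pics/t14.png')[150:290,110:380];cv2.imwrite('pics/t14.png',cv2.resize(i,None,fx=2.9,fy=2.9,interpolation=2))"
```

```text
0 {'front': np.float64(15.5), 'side_xlow': np.float64(11.9), 'yaw': np.float64(5.4), 'h': array([ 0.523, -0.037,  0.221]), 'lipL': array([0.4  , 0.   , 0.137]), 'lip': array([0.498, 0.01 , 0.118]), 'lipR': array([0.595, 0.019, 0.098]), 'bl': array([ 0.421, -0.144,  0.171]), 'br': array([ 0.616, -0.126,  0.131])}
```

View pics/s14.png

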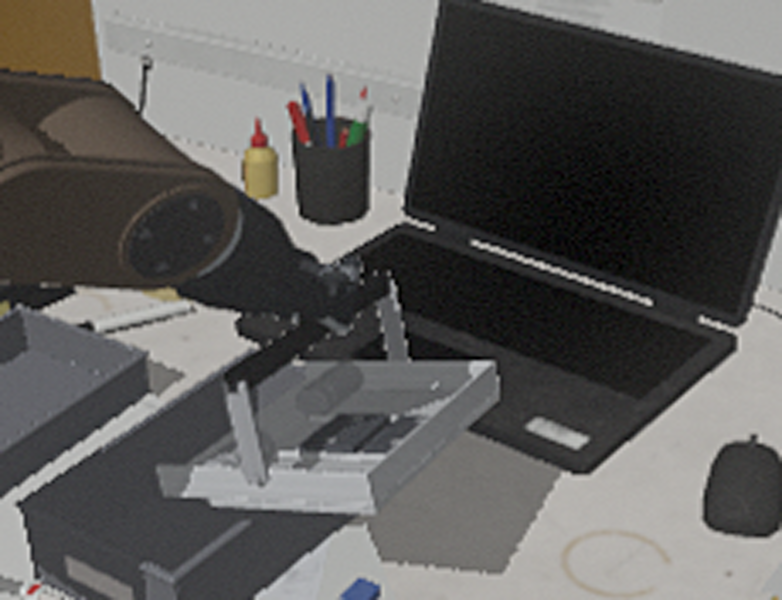

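View pics/t14.png

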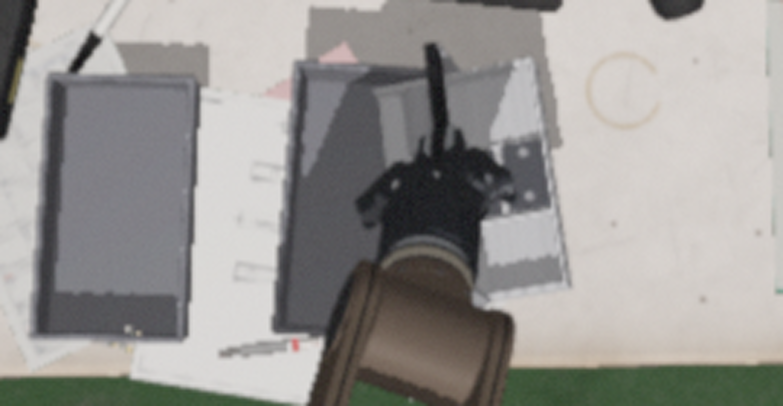

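>>> {"method": "jog_arm", "body": {"series": [[0,-0.001,0,-0.008],[0,-0.001,0,-0.008],[0,-0.001,0,-0.008],[0,-0.001,0,-0.008],[0,-0.001,0,-0.008],[0,0,0,-0.005],[0,0,0,0],[0,0,0,0]]}}

```text
time: 24.95
eef_pos: [0.5435, -0.0264, 0.2171]
tcp_rot: [0.924, 0.137, 0.339, 0.108]
contact_force: [-0.3, 0.9, -8.4]
opening: 0.115
```

```bash
python3 -c "
from h import *
tr((0,));look('15')"
```

```text
0 {'front': np.float64(17.4), 'side_xlow': np.float64(12.5), 'yaw': np.float64(7.1), 'h': array([ 0.523, -0.032,  0.22 ]), 'lipL': array([ 0.398, -0.002,  0.136]), 'lip': array([0.495, 0.01 , 0.115]), 'lipR': array([0.592, 0.022, 0.094]), 'bl': array([ 0.424, -0.145,  0.174]), 'br': array([ 0.618, -0.121,  0.132])}
```

View pics/s15.png

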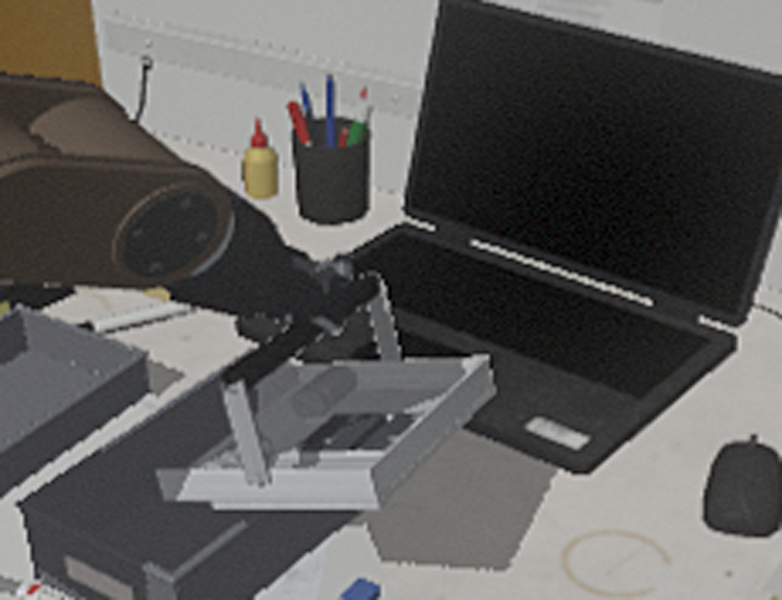

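>>> {"method": "jog_arm", "body": {"series": [[0.001,-0.001,-0.001,-0.008],[0.001,-0.001,-0.001,-0.008],[0.001,-0.001,-0.001,-0.008],[0.001,-0.001,-0.001,-0.008],[0.001,-0.001,-0.001,-0.008],[0,0,0,-0.005],[0,0,0,0],[0,0,0,0]]}}

```text
time: 25.67
eef_pos: [0.5431, -0.0187, 0.2234]
tcp_rot: [0.921, 0.16, 0.337, 0.116]
contact_force: [-0.3, 0.0, -7.6]
opening: 0.117
```

```bash
python3 -c "
from h import *
tr((0,));look('16')"
```

```text
0 {'front': np.float64(19.2), 'side_xlow': np.float64(13.2), 'yaw': np.float64(8.9), 'h': array([ 0.523, -0.025,  0.227]), 'lipL': array([ 0.396, -0.003,  0.142]), 'lip': array([0.493, 0.012, 0.12 ]), 'lipR': array([0.589, 0.027, 0.099]), 'bl': array([ 0.428, -0.143,  0.185]), 'br': array([ 0.621, -0.113,  0.142])}
```

View pics/s16.png

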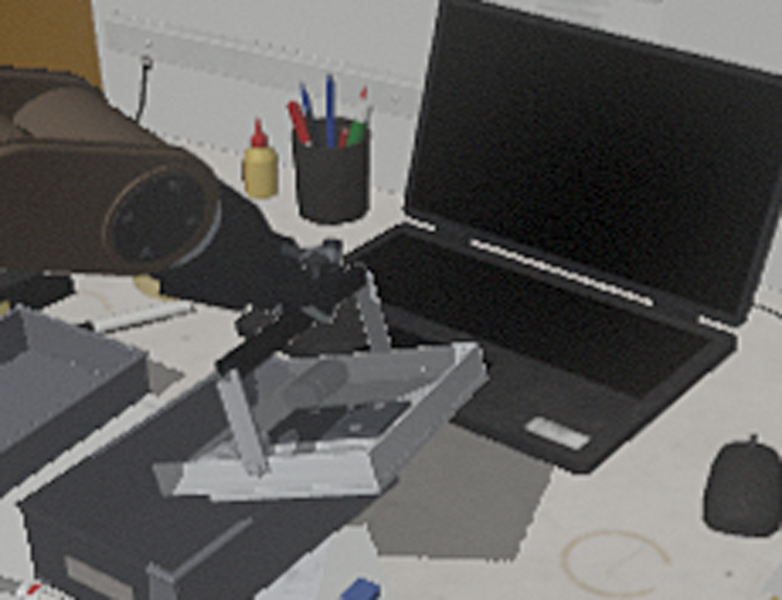

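>>> {"method": "jog_arm", "body": {"series": [[0,-0.001,0,-0.006],[0,-0.001,0,-0.006],[0,-0.001,0,-0.006],[0,-0.001,0,-0.006],[0,0,0,-0.004],[0,0,0,0],[0,0,0,0],[0,0,0,0]]}}

```text
time: 26.38
eef_pos: [0.5418, -0.0147, 0.2213]
tcp_rot: [0.918, 0.174, 0.335, 0.121]
contact_force: [0.2, 0.9, -7.4]
opening: 0.115
```

```bash
python3 -c "
from h import *
tr((0,));look('17')"
```

```text
0 {'front': np.float64(20.3), 'side_xlow': np.float64(13.8), 'yaw': np.float64(9.9), 'h': array([ 0.521, -0.022,  0.225]), 'lipL': array([ 0.395, -0.004,  0.14 ]), 'lip': array([0.491, 0.013, 0.118]), 'lipR': array([0.587, 0.03 , 0.096]), 'bl': array([ 0.429, -0.143,  0.186]), 'br': array([ 0.621, -0.109,  0.141])}
```

View pics/s17.png

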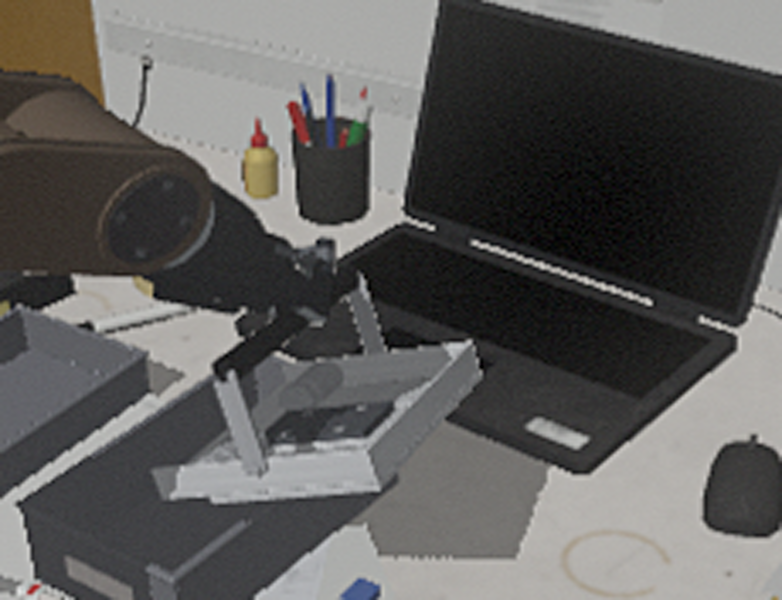

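```bash
python3 -c "
from h import *
barends()
i=cv2.imread('pics/s17.png'); s=monitor.get_state(); R=Rn.from_quat(s['tcp_rot']).as_matrix(); T=R@Trel; h=s['eef_pos']+R@hrel
for v in ([-.102,.075,-.095],[.102,.075,-.095],[-.102,-.075,-.095],[.102,-.075,-.065],[-.102,-.075,-.065],[.102,.075,-.065],[-.107,0,.009],[.107,0,.009],[-.1,.04,-.089],[.1,.04,-.089]):
    u=(proj('scene',h+T@v)-[150,60])*[3.4,3]; cv2.circle(i,tuple(int(q) for q in u),3,(0,0,255),-1)
cv2.imwrite('pics/ov17.png',i[250:520,100:550].repeat(1,0)); cv2.imwrite('pics/ov17.png',cv2.resize(i[250:520,100:550],None,fx=1.7,fy=1.7))
"
```

```text
bar end top -1 [ 0.42  -0.036  0.257] [213.6 180.2]
bar end top 1 [ 0.625 -0.     0.209] [253. 148.]
lipL [198.2 226.1]
lipR [235.4 190.7]
br [291.9 186. ]
bl [262.4 222.7]
```

View pics/ov17.png

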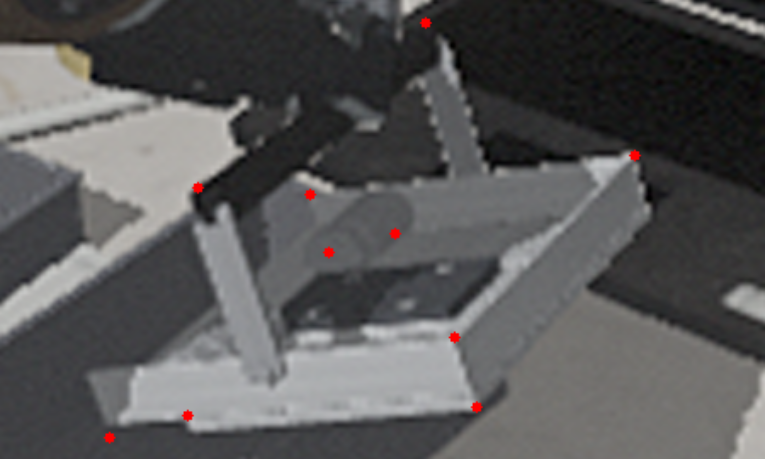

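>>> {"method": "jog_arm", "body": {"series": [[0,-0.001,0,-0.006],[0,-0.001,0,-0.006],[0.001,-0.001,-0.001,-0.006],[0.001,-0.001,-0.001,-0.006],[0,0,0,-0.004],[0,0,0,0],[0,0,0,0],[0,0,0,0]]}}

```text
time: 27.1
eef_pos: [0.5409, -0.0094, 0.2229]
tcp_rot: [0.915, 0.188, 0.333, 0.126]
contact_force: [-0.1, 0.4, -7.9]
opening: 0.12
```

```bash
python3 -c "
from h import *
tr((0,));look('18')"
```

```text
0 {'front': np.float64(21.5), 'side_xlow': np.float64(14.3), 'yaw': np.float64(11.0), 'h': array([ 0.521, -0.017,  0.227]), 'lipL': array([ 0.393, -0.004,  0.142]), 'lip': array([0.489, 0.015, 0.119]), 'lipR': array([0.584, 0.034, 0.096]), 'bl': array([ 0.431, -0.141,  0.19 ]), 'br': array([ 0.622, -0.103,  0.144])}
```

View pics/s18.png

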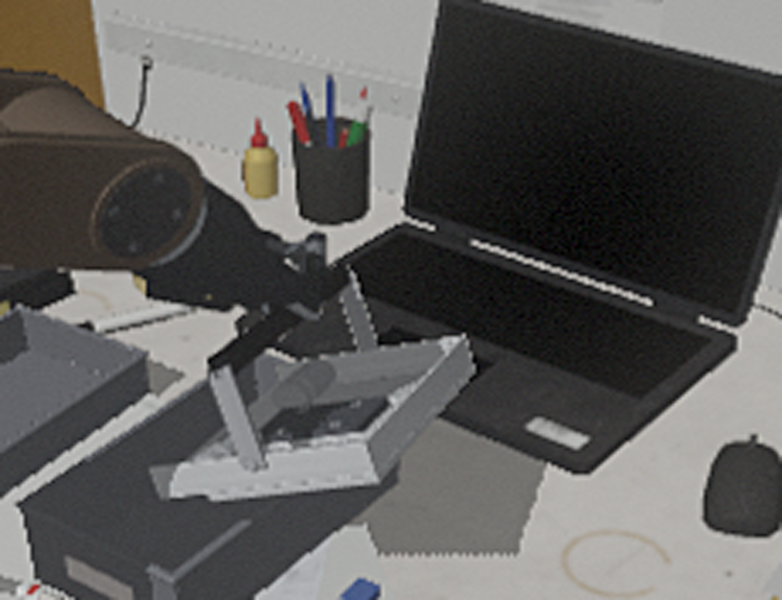

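>>> {"method": "jog_arm", "body": {"series": [[0,-0.001,0,-0.006],[0,-0.001,0,-0.006],[0.001,-0.001,-0.001,-0.006],[0.001,-0.001,-0.001,-0.006],[0,0,0,-0.004],[0,0,0,0],[0,0,0,0],[0,0,0,0]]}}

```text
time: 27.82
eef_pos: [0.5398, -0.0043, 0.2242]
tcp_rot: [0.912, 0.202, 0.331, 0.131]
contact_force: [-0.4, -0.8, -7.7]
opening: 0.116
```

```bash
python3 -c "
from h import *
tr((0,));look('19')"
```

```text
0 {'front': np.float64(22.6), 'side_xlow': np.float64(14.8), 'yaw': np.float64(12.0), 'h': array([ 0.52 , -0.012,  0.228]), 'lipL': array([ 0.392, -0.003,  0.144]), 'lip': array([0.487, 0.017, 0.12 ]), 'lipR': array([0.582, 0.037, 0.097]), 'bl': array([ 0.433, -0.138,  0.195]), 'br': array([ 0.623, -0.098,  0.147])}
```

View pics/s19.png

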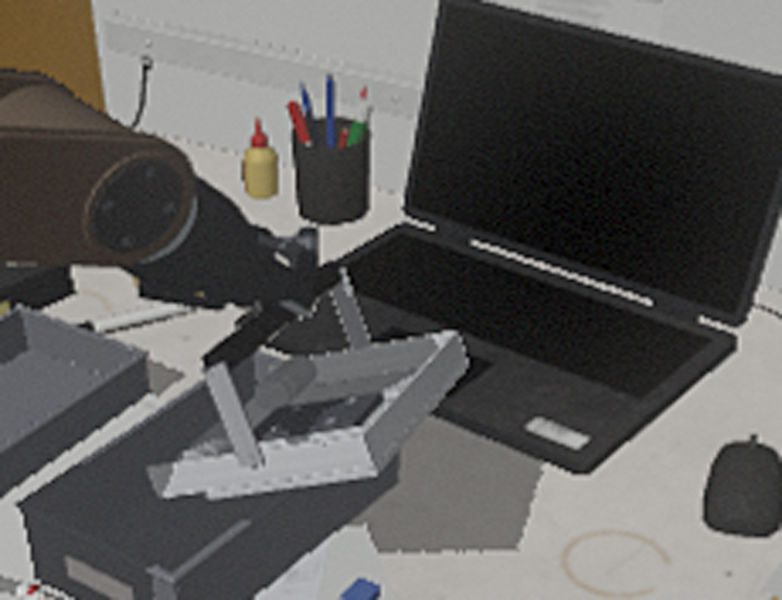

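>>> {"method": "jog_arm", "body": {"series": [[0,-0.001,0,-0.006],[0,-0.001,0,-0.006],[0.001,-0.001,-0.001,-0.006],[0.001,-0.001,-0.001,-0.006],[0,0,0,-0.004],[0,0,0,0],[0,0,0,0],[0,0,0,0]]}}

```text
time: 28.53
eef_pos: [0.5399, 0.0006, 0.2277]
tcp_rot: [0.908, 0.216, 0.331, 0.137]
contact_force: [0.1, 0.2, -5.8]
opening: 0.116
```

```bash
python3 -c "
from h import *
tr((0,));snap('scene','s20');i=cv2.imread('pics/s20.png')[160:240,180:300];cv2.imwrite('pics/s20.png',cv2.resize(i,None,fx=6.5,fy=6.5,interpolation=2))
snap('top','t20');i=cv2.imread('pics/t20.png')[150:290,180:330];cv2.imwrite('pics/t20.png',cv2.resize(i,None,fx=4,fy=4,interpolation=2))"
```

```text
0 {'front': np.float64(23.9), 'side_xlow': np.float64(15.1), 'yaw': np.float64(13.1), 'h': array([ 0.52 , -0.007,  0.232]), 'lipL': array([ 0.392, -0.004,  0.147]), 'lip': array([0.487, 0.018, 0.123]), 'lipR': array([0.581, 0.04 , 0.099]), 'bl': array([ 0.437, -0.137,  0.201]), 'br': array([ 0.626, -0.093,  0.153])}
```

View pics/s20.png

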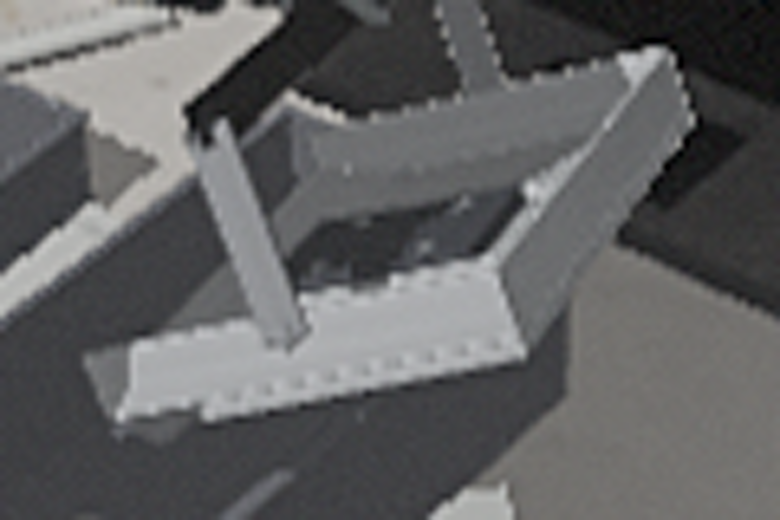

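View pics/t20.png

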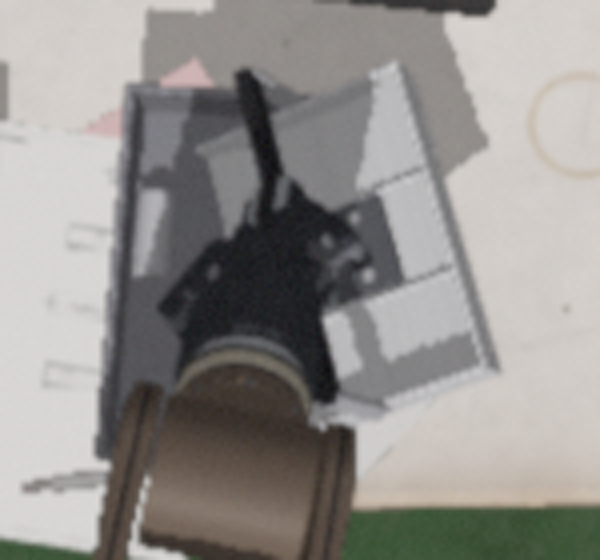

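>>> {"method": "jog_arm", "body": {"series": [[0.001,0,-0.001,0.02],[0.001,0,-0.001,0.04],[0.001,0,-0.001,0.04],[0.001,0,-0.001,0.04],[0.001,0,-0.001,0.04],[0.001,0,-0.001,0.04],[0.001,0,-0.001,0.03],[0.001,0,-0.001,0.02]]}}

```text
time: 29.3
eef_pos: [0.5415, 0.004, 0.2411]
tcp_rot: [0.929, 0.082, 0.349, 0.089]
contact_force: [0.4, -0.4, -5.5]
opening: 0.12
```

```bash
python3 -c "
from h import *
st();tr((0,));look('21')"
```

```text
t 29.3 p [0.5415 0.004  0.2411] q [-0.188 -0.343  2.31   0.041  0.438  1.175] op 0.12 F [ 0.4 -0.4 -5.5] M [ 0.24  0.8  -0.01]
R
 [[ 0.743  0.091  0.663]
 [ 0.216 -0.97  -0.108]
 [ 0.634  0.223 -0.74 ]] lean 42.2 dirz -9.3
0 {'front': np.float64(13.1), 'side_xlow': np.float64(10.6), 'yaw': np.float64(3.0), 'h': array([ 0.52 , -0.   ,  0.243]), 'lipL': array([0.401, 0.047, 0.159]), 'lip': array([0.499, 0.052, 0.141]), 'lipR': array([0.597, 0.057, 0.123]), 'bl': array([ 0.413, -0.1  ,  0.187]), 'br': array([ 0.61 , -0.09 ,  0.151])}
```

View pics/s21.png

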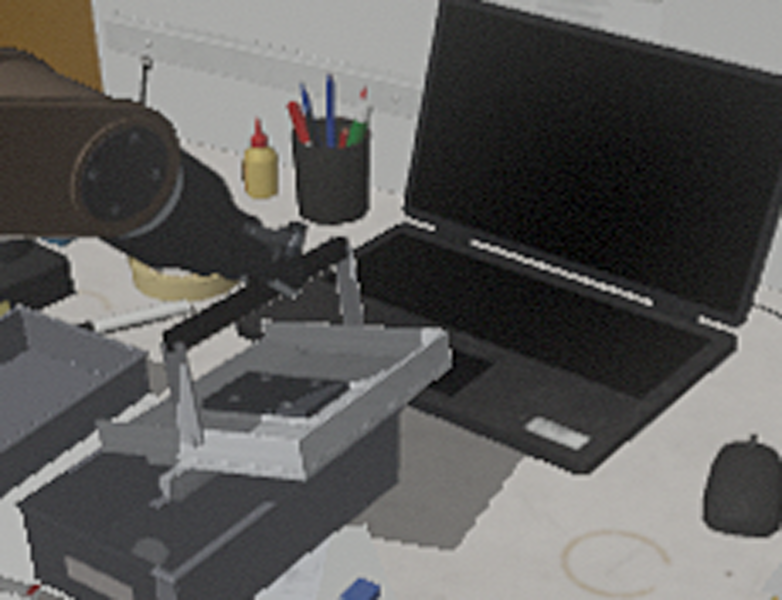

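```bash
python3 -c "
from h import *
plan([.55,.2,.235],.2)"
```

```text
t 29.35 p [0.5417 0.004  0.2417] q [-0.188 -0.344  2.31   0.042  0.438  1.175] op 0.114 F [-0.7  0.8 -5. ] M [0.27 0.7  0.01]
R
 [[ 0.742  0.09   0.664]
 [ 0.215 -0.971 -0.108]
 [ 0.635  0.223 -0.74 ]] lean 42.3 dirz -9.3
tool shift [ 0.0053 -0.1959 -0.0108] norm 0.1963
```

>>> {"method": "jog_arm", "body": {"series": [[0,-0.004,0,0.04],[0,-0.008,0,0.05],[0,-0.01,0,0.05],[0,-0.012,0,0.04],[0.001,-0.014,-0.001,0.02],[0.001,-0.016,-0.001,0],[0.001,-0.016,-0.001,0],[0.001,-0.016,-0.001,0]]}}

```text
time: 30.02
eef_pos: [0.5471, 0.0997, 0.2391]
tcp_rot: [0.931, -0.018, 0.361, 0.054]
contact_force: [-0.3, 0.9, -5.8]
opening: 0.119
```

>>> {"method": "jog_arm", "body": {"series": [[0.001,-0.016,-0.001,0],[0.001,-0.016,-0.001,0],[0.001,-0.016,-0.001,0],[0.001,-0.016,-0.001,0],[0.001,-0.014,-0.001,0],[0.001,-0.01,-0.001,0],[0,-0.006,0,0],[0,-0.003,0,0]]}}

```text
time: 30.68
eef_pos: [0.5571, 0.2069, 0.2421]
tcp_rot: [0.929, -0.016, 0.366, 0.049]
contact_force: [-0.8, -0.6, -5.5]
opening: 0.118
```

```bash
python3 -c "
from h import *
st();tr((0,-.4,-.6,-.8,-1,-1.2));look('22');snap('top','t22');i=cv2.imread('pics/t22.png')[150:290,110:380];cv2.imwrite('pics/t22.png',cv2.resize(i,None,fx=2.9,fy=2.9,interpolation=2))"
```

```text
t 30.68 p [0.5571 0.2069 0.2421] q [ 0.307 -0.14   2.153 -0.656  0.52   2.388] op 0.118 F [-0.8 -0.6 -5.5] M [ 0.13  0.72 -0.05]
R
 [[ 0.731 -0.065  0.679]
 [ 0.006 -0.995 -0.102]
 [ 0.682  0.079 -0.727]] lean 43.4 dirz -8.6
0 {'front': np.float64(4.6), 'side_xlow': np.float64(8.1), 'yaw': np.float64(-4.4), 'h': array([0.535, 0.206, 0.243]), 'lipL': array([0.429, 0.282, 0.163]), 'lip': array([0.527, 0.274, 0.149]), 'lipR': array([0.626, 0.267, 0.135]), 'bl': array([0.418, 0.132, 0.169]), 'br': array([0.616, 0.117, 0.141])}
-0.4 {'front': np.float64(20.2), 'side_xlow': np.float64(11.8), 'yaw': np.float64(9.8), 'h': array([0.537, 0.2  , 0.245]), 'lipL': array([0.412, 0.219, 0.157]), 'lip': array([0.509, 0.236, 0.138]), 'lipR': array([0.606, 0.252, 0.118]), 'bl': array([0.445, 0.08 , 0.202]), 'br': array([0.639, 0.113, 0.163])}
-0.6 {'front': np.float64(27.6), 'side_xlow': np.float64(15.7), 'yaw': np.float64(16.5), 'h': array([0.538, 0.198, 0.246]), 'lipL': array([0.411, 0.187, 0.16 ]), 'lip': array([0.504, 0.214, 0.136]), 'lipR': array([0.597, 0.242, 0.112]), 'bl': array([0.465, 0.061,
[... 270 characters left out ...]
29, 0.107]), 'bl': array([0.487, 0.048, 0.245]), 'br': array([0.662, 0.122, 0.184])}
-1 {'front': np.float64(41.7), 'side_xlow': np.float64(28.7), 'yaw': np.float64(28.8), 'h': array([0.541, 0.194, 0.25 ]), 'lipL': array([0.423, 0.126, 0.18 ]), 'lip': array([0.504, 0.17 , 0.142]), 'lipR': array([0.586, 0.215, 0.105]), 'bl': array([0.511, 0.041, 0.268]), 'br': array([0.673, 0.131, 0.193])}
-1.2 {'front': np.float64(48.4), 'side_xlow': np.float64(37.8), 'yaw': np.float64(34.4), 'h': array([0.543, 0.193, 0.252]), 'lipL': array([0.436, 0.1  , 0.196]), 'lip': array([0.509, 0.15 , 0.15 ]), 'lipR': array([0.583, 0.2  , 0.104]), 'bl': array([0.536, 0.042, 0.292]), 'br': array([0.682, 0.142, 0.2  ])}
```

View pics/s22.png

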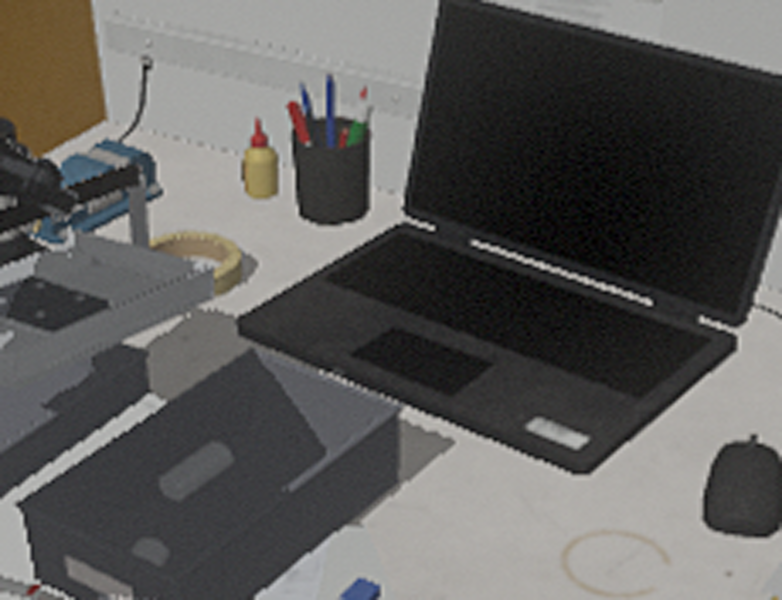

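View pics/t22.png

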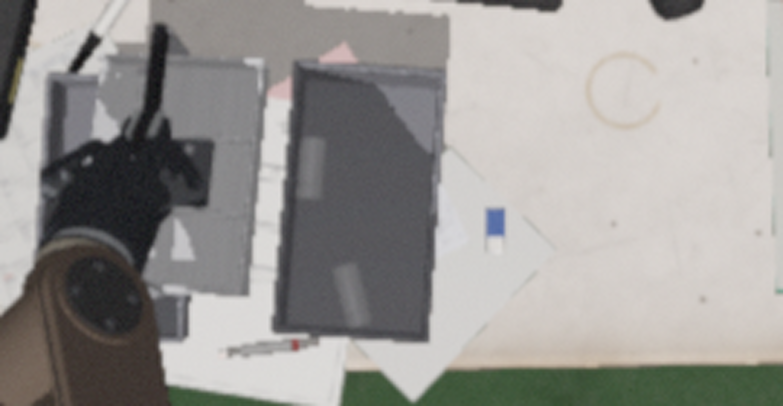

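>>> {"method": "jog_arm", "body": {"series": [[-0.0025,-0.002,0.0025,-0.04],[-0.0025,-0.003,0.0025,-0.05],[-0.0025,-0.003,0.0025,-0.05],[-0.0025,-0.003,0.0025,-0.05],[-0.0025,-0.003,0.0025,-0.05],[-0.0025,-0.003,0.0025,-0.05],[-0.0025,-0.003,0.0025,-0.05],[-0.0025,-0.003,0.0025,-0.03]]}}

```text
time: 31.45
eef_pos: [0.5562, 0.2186, 0.2102]
tcp_rot: [0.915, 0.159, 0.351, 0.118]
contact_force: [-0.8, -1.1, -5.9]
opening: 0.117
```

```bash
python3 -c "
from h import *
st();tr((0,-.1,-.2,-.3,-.5));
snap('scene','s23');i=cv2.imread('pics/s23.png')[60:260,60:290];cv2.imwrite('pics/s23.png',cv2.resize(i,None,fx=3.4,fy=3,interpolation=2))"
```

```text
t 31.45 p [0.5562 0.2186 0.2102] q [ 0.334 -0.083  2.166 -0.768  0.482  2.149] op 0.117 F [-0.8 -1.1 -5.9] M [0.38 0.77 0.02]
R
 [[ 0.703  0.207  0.68 ]
 [ 0.373 -0.922 -0.105]
 [ 0.605  0.328 -0.725]] lean 43.5 dirz -8.8
0 {'front': np.float64(19.5), 'side_xlow': np.float64(11.4), 'yaw': np.float64(8.9), 'h': array([0.536, 0.212, 0.213]), 'lipL': array([0.412, 0.234, 0.124]), 'lip': array([0.509, 0.25 , 0.106]), 'lipR': array([0.606, 0.265, 0.087]), 'bl': array([0.442, 0.094, 0.168]), 'br': array([0.637, 0.124, 0.131])}
-0.1 {'front': np.float64(23.3), 'side_xlow': np.float64(13.1), 'yaw': np.float64(12.3), 'h': array([0.536, 0.211, 0.214]), 'lipL': array([0.411, 0.218, 0.125]), 'lip': array([0.506, 0.239, 0.105]), 'lipR': array([0.602, 0.26 , 0.084]), 'bl': array([0.452, 0.084, 0.178]), 'br': array([0.643, 0.125, 0.136])}
-0.2 {'front': np.float64(27.0), 'side_xlow': np.float64(15.2), 'yaw': np.float64(15.6), 'h': array([0.537, 0.21 , 0.214]), 'lipL': array([0.41 , 0.202, 0.128]), 'lip': array([0.504, 0.228, 0.104]), 'lipR': array([0.598, 0.254, 0.081]), 'bl': array([0.461, 0.074, 0.189]), 'br': array([0.649, 0.127, 0.142])}
-0.3 {'front': np.float64(30.7), 'side_xlow': np.float64(17.6), 'yaw': np.float64(18.9), 'h': array([0.537, 0.209, 0.215]), 'lipL': array([0.411, 0.186, 0.131]), 'lip': array([0.503, 0.217, 0.104]), 'lipR': array([0.594, 0.248, 0.078]), 'bl': array([0.472, 0.067, 0.2  ]), 'br': array([0.654, 0.129, 0.147])}
-0.5 {'front': np.float64(37.8), 'side_xlow': np.float64(23.9), 'yaw': np.float64(25.1), 'h': array([0.539, 0.207, 0.217]), 'lipL': array([0.417, 0.155, 0.14 ]), 'lip': array([0.502, 0.195, 0.107]), 'lipR': array([0.588, 0.235, 0.074]), 'bl': array([0.495, 0.056, 0.223]), 'br': array([0.666, 0.136, 0.156])}
```

View pics/s23.png

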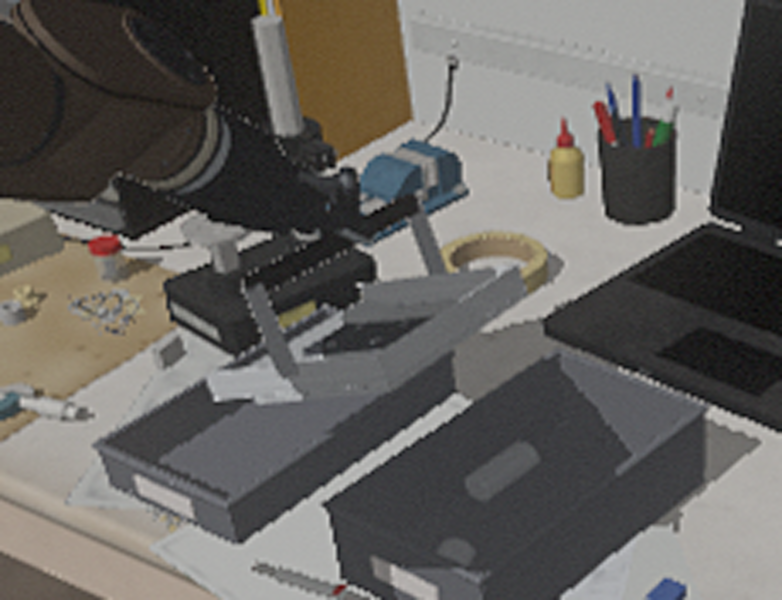

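>>> {"method": "jog_arm", "body": {"series": [[0,0,0,-0.02],[0,0,0,-0.03],[0,0,0,-0.03],[0,0,0,-0.03],[0,0,0,-0.03],[0,0,0,-0.03],[0,0,0,-0.02],[0,0,0,0]]}}

```text
time: 32.17
eef_pos: [0.5564, 0.2165, 0.2099]
tcp_rot: [0.896, 0.246, 0.338, 0.152]
contact_force: [0.6, 0.0, -5.8]
opening: 0.114
```

```bash
cat >> h.py <<'E'
def look2(k):
    snap('scene','s'+k);i=cv2.imread(f'pics/s{k}.png')[60:260,60:290];cv2.imwrite(f'pics/s{k}.png',cv2.resize(i,None,fx=3.4,fy=3,interpolation=2))
E
python3 -c "
from h import *
st();tr((0,-.1,-.2));look2('24')"
```

```text
t 32.17 p [0.5564 0.2165 0.2099] q [ 0.329 -0.085  2.168 -0.764  0.48   1.948] op 0.114 F [ 0.6  0.  -5.8] M [0.44 0.8  0.03]
R
 [[ 0.65   0.339  0.68 ]
 [ 0.544 -0.833 -0.105]
 [ 0.531  0.438 -0.726]] lean 43.5 dirz -8.8
0 {'front': np.float64(26.8), 'side_xlow': np.float64(15.1), 'yaw': np.float64(15.4), 'h': array([0.537, 0.208, 0.214]), 'lipL': array([0.411, 0.201, 0.127]), 'lip': array([0.504, 0.226, 0.104]), 'lipR': array([0.598, 0.252, 0.08 ]), 'bl': array([0.461, 0.073, 0.188]), 'br': array([0.648, 0.125, 0.141])}
-0.1 {'front': np.float64(30.5), 'side_xlow': np.float64(17.5), 'yaw': np.float64(18.7), 'h': array([0.538, 0.207, 0.215]), 'lipL': array([0.411, 0.185, 0.13 ]), 'lip': array([0.503, 0.215, 0.104]), 'lipR': array([0.594, 0.246, 0.078]), 'bl': array([0.472, 0.065, 0.199]), 'br': array([0.654, 0.127, 0.146])}
-0.2 {'front': np.float64(34.0), 'side_xlow': np.float64(20.4), 'yaw': np.float64(21.8), 'h': array([0.539, 0.206, 0.216]), 'lipL': array([0.414, 0.169, 0.135]), 'lip': array([0.502, 0.204, 0.105]), 'lipR': array([0.591, 0.24 , 0.076]), 'bl': array([0.483, 0.059, 0.21 ]), 'br': array([0.66 , 0.13 , 0.151])}
```

View pics/s24.png

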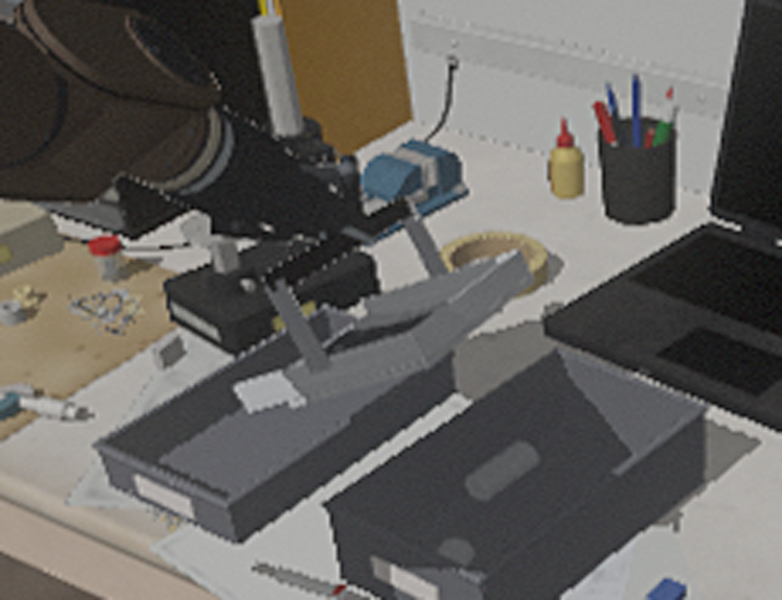

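>>> {"method": "jog_arm", "body": {"series": [[0.001,-0.0015,0,-0.02],[0.001,-0.0015,0,-0.025],[0.001,-0.0015,0,-0.025],[0.001,-0.0015,0,-0.025],[0.001,-0.0015,0,-0.025],[0.001,-0.0015,0,-0.02],[0,0,0,-0.01],[0,0,0,0]]}}

```text
time: 32.88
eef_pos: [0.5583, 0.2292, 0.2113]
tcp_rot: [0.871, 0.319, 0.327, 0.179]
contact_force: [-0.1, -0.1, -4.1]
opening: 0.117
```

```bash
python3 -c "
from h import *
st();tr((0,-.1,-.2));look2('25')"
```

```text
t 32.88 p [0.5583 0.2292 0.2113] q [ 0.354 -0.068  2.151 -0.787  0.49   1.822] op 0.117 F [-0.1 -0.1 -4.1] M [ 0.3   0.69 -0.  ]
R
 [[ 0.583  0.439  0.684]
 [ 0.673 -0.733 -0.103]
 [ 0.456  0.52  -0.723]] lean 43.7 dirz -8.6
0 {'front': np.float64(32.8), 'side_xlow': np.float64(19.0), 'yaw': np.float64(20.8), 'h': array([0.54 , 0.219, 0.217]), 'lipL': array([0.415, 0.187, 0.134]), 'lip': array([0.505, 0.221, 0.106]), 'lipR': array([0.595, 0.255, 0.078]), 'bl': array([0.481, 0.074, 0.207]), 'br': array([0.66 , 0.142, 0.151])}
-0.1 {'front': np.float64(36.3), 'side_xlow': np.float64(22.2), 'yaw': np.float64(23.9), 'h': array([0.541, 0.218, 0.218]), 'lipL': array([0.418, 0.172, 0.138]), 'lip': array([0.505, 0.21 , 0.107]), 'lipR': array([0.592, 0.249, 0.076]), 'bl': array([0.492, 0.068, 0.218]), 'br': array([0.666, 0.146, 0.156])}
-0.2 {'front': np.float64(39.8), 'side_xlow': np.float64(25.8), 'yaw': np.float64(26.9), 'h': array([0.542, 0.217, 0.219]), 'lipL': array([0.422, 0.157, 0.144]), 'lip': array([0.505, 0.199, 0.109]), 'lipR': array([0.589, 0.242, 0.075]), 'bl': array([0.504, 0.065, 0.23 ]), 'br': array([0.671, 0.15 , 0.16 ])}
```

View pics/s25.png

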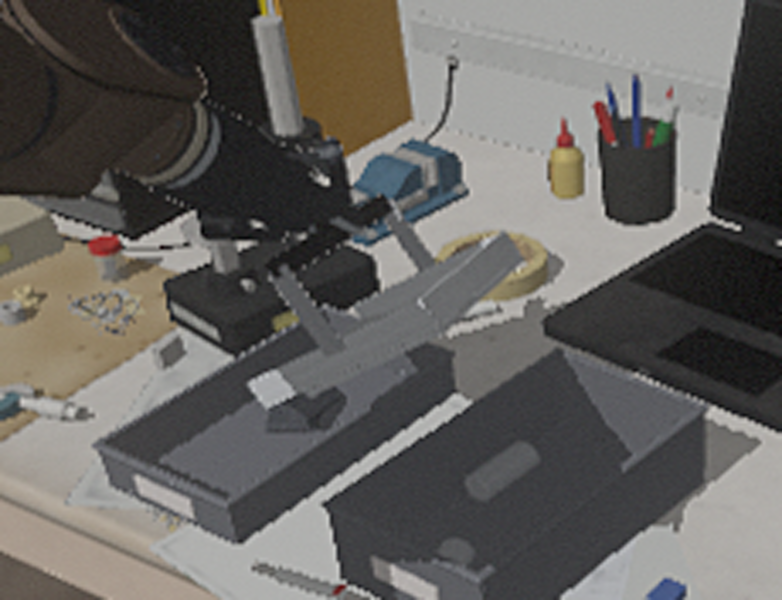

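```bash
python3 -c "
from h import *
snap('top','t25');i=cv2.imread('pics/t25.png')[150:290,110:300];cv2.imwrite('pics/t25.png',cv2.resize(i,None,fx=4,fy=4,interpolation=2))
snap('scene','s25b');i=cv2.imread('pics/s25b.png')[110:230,80:220];cv2.imwrite('pics/s25b.png',cv2.resize(i,None,fx=5,fy=5,interpolation=2));st()"
```

```text
t 33.03 p [0.5582 0.2289 0.2112] q [ 0.354 -0.068  2.151 -0.786  0.49   1.823] op 0.114 F [ 0.4 -0.1 -3.9] M [0.33 0.67 0.02]
R
 [[ 0.584  0.439  0.683]
 [ 0.672 -0.733 -0.103]
 [ 0.456  0.519 -0.723]] lean 43.7 dirz -8.6
```

View pics/t25.png

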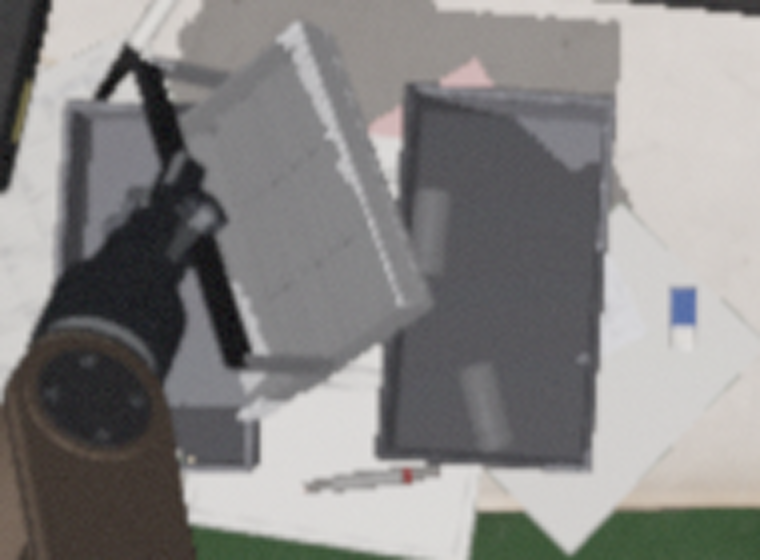

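View pics/s25b.png

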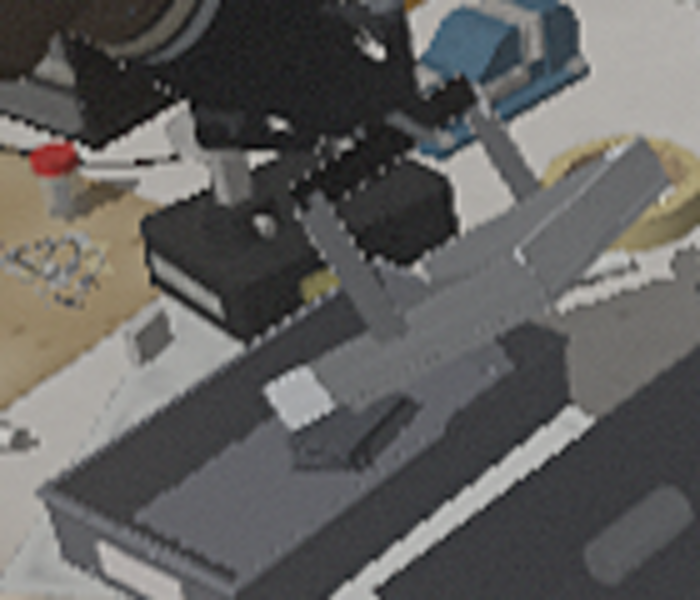

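>>> {"method": "jog_arm", "body": {"series": [[0.003,0.003,-0.004,0],[0.005,0.005,-0.007,0],[0.005,0.005,-0.007,0],[0.005,0.005,-0.007,0],[0.005,0.005,-0.007,0.05],[0.005,0.005,-0.007,0.08],[0.005,0.004,-0.007,0.08],[0,0,0,0.08]]}}

```text
time: 33.7
eef_pos: [0.5599, 0.2304, 0.2816]
tcp_rot: [0.911, 0.18, 0.35, 0.126]
contact_force: [0.2, 0.3, -3.2]
opening: 0.116
```

>>> {"method": "jog_arm", "body": {"series": [[0,0.01,0,0.09],[0,0.015,0,0.09],[0,0.02,0,0.09],[0,0.025,0,0.09],[0,0.025,0,0.09],[0,0.025,0,0.08],[0,0.025,0,0.03],[0,0.025,0,0]]}}

```text
time: 34.37
eef_pos: [0.5555, 0.0625, 0.31]
tcp_rot: [0.922, -0.095, 0.374, 0.016]
contact_force: [-0.0, 0.8, -4.1]
opening: 0.113
```

```bash
python3 -c "
from h import *
st();tr((0,.1,.2,.3));look2('26')
snap('top','t26');i=cv2.imread('pics/t26.png')[150:290,110:300];cv2.imwrite('pics/t26.png',cv2.resize(i,None,fx=4,fy=4,interpolation=2))"
```

```text
t 34.37 p [0.5555 0.0625 0.31  ] q [-0.037 -0.365  2.206 -0.145  0.54   1.833] op 0.113 F [-0.   0.8 -4.1] M [ 0.07  0.65 -0.01]
R
 [[ 0.702 -0.187  0.687]
 [-0.163 -0.982 -0.1  ]
 [ 0.693 -0.042 -0.719]] lean 44.0 dirz -8.3
0 {'front': np.float64(-2.4), 'side_xlow': np.float64(7.3), 'yaw': np.float64(-10.5), 'h': array([0.534, 0.064, 0.31 ]), 'lipL': array([0.44 , 0.161, 0.238]), 'lip': array([0.537, 0.143, 0.225]), 'lipR': array([0.635, 0.125, 0.212]), 'bl': array([0.411, 0.015, 0.226]), 'br': array([ 0.606, -0.022,  0.2  ])}
0.1 {'front': np.float64(-6.4), 'side_xlow': np.float64(7.6), 'yaw': np.float64(-14.1), 'h': array([0.534, 0.066, 0.31 ]), 'lipL': array([0.448, 0.174, 0.244]), 'lip': array([0.544, 0.15 , 0.231]), 'lipR': array([0.64 , 0.126, 0.218]), 'bl': array([0.409, 0.031, 0.221]), 'br': array([ 0.602, -0.017,  0.195])}
0.2 {'front': np.float64(-10.4), 'side_xlow': np.float64(8.2), 'yaw': np.float64(-17.6), 'h': array([0.534, 0.067, 0.31 ]), 'lipL': array([0.457, 0.186, 0.251]), 'lip': array([0.552, 0.156, 0.237]), 'lipR': array([0.646, 0.126, 0.223]), 'bl': array([0.408, 0.048, 0.218]), 'br': array([ 0.597, -0.012,  0.19 ])}
0.3 {'front': np.float64(-14.3), 'side_xlow': np.float64(9.1), 'yaw': np.float64(-21.2), 'h': array([0.535, 0.069, 0.31 ]), 'lipL': array([0.467, 0.196, 0.259]), 'lip': array([0.559, 0.161, 0.243]), 'lipR': array([0.651, 0.125, 0.228]), 'bl': array([0.409, 0.065, 0.216]), 'br': array([ 0.593, -0.007,  0.186])}
```

View pics/s26.png

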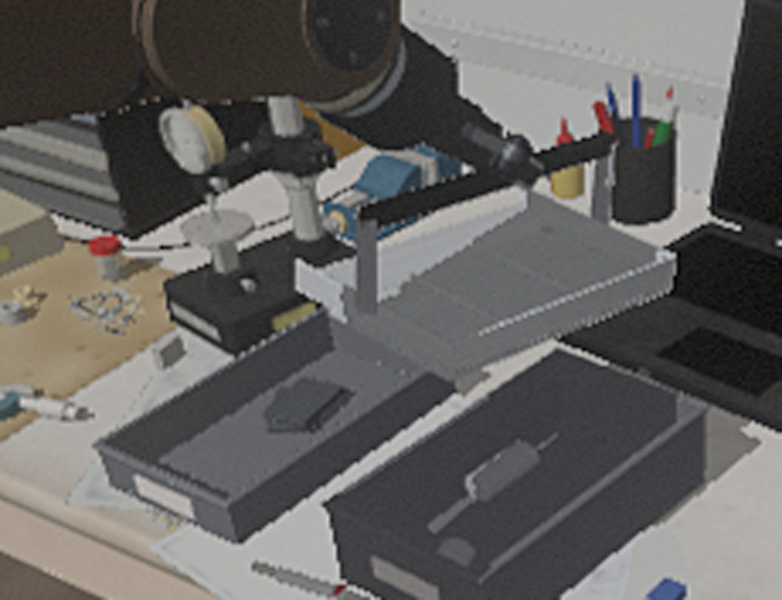

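View pics/t26.png

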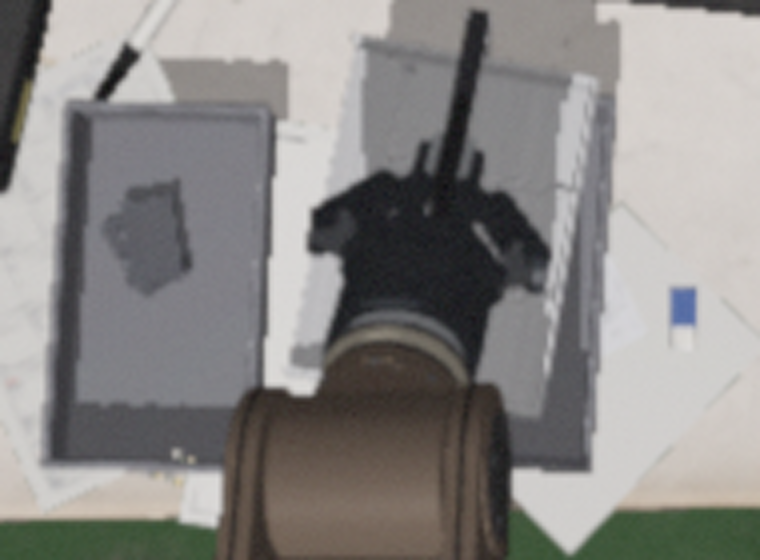

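```bash
python3 -c "
from h import *
plan([.52,-.235,.22])"
```

```text
t 34.47 p [0.5552 0.0604 0.3095] q [-0.04  -0.365  2.207 -0.148  0.541  1.835] op 0.111 F [-0.5  0.  -3.8] M [ 0.11  0.6  -0.04]
R
 [[ 0.702 -0.19   0.686]
 [-0.165 -0.981 -0.104]
 [ 0.693 -0.04  -0.72 ]] lean 43.9 dirz -8.6
tool shift [-0.038   0.3001  0.071 ] norm 0.3107
```

Keep height first, then descend.

>>> {"method": "jog_arm", "body": {"series": [[0,0.02,0,0],[0,0.025,0,0],[0,0.025,0,0],[0,0.025,0,0],[-0.002,0.025,0.004,0],[-0.002,0.025,0.004,0],[-0.002,0.025,0.004,0],[-0.002,0.025,0.004,0]]}}

```text
time: 35.13
eef_pos: [0.5222, -0.1326, 0.2904]
tcp_rot: [0.922, -0.091, 0.375, 0.016]
contact_force: [0.1, -0.2, -2.9]
opening: 0.11
```

>>> {"method": "jog_arm", "body": {"series": [[-0.003,0.022,0.006,0],[-0.003,0.02,0.006,0],[-0.003,0.018,0.006,0],[-0.003,0.015,0.006,0],[-0.003,0.01,0.006,0],[-0.003,0.005,0.006,0],[0,0,0,0],[0,0,0,0]]}}

```text
time: 35.8
eef_pos: [0.5171, -0.2302, 0.2503]
tcp_rot: [0.923, -0.09, 0.373, 0.021]
contact_force: [-1.3, -0.1, -2.5]
opening: 0.117
```

```bash
python3 -c "
from h import *
plan([.515,-.235,.15]);tr((0,-.05,.05));look('27',(100,300,190,420))"
```

```text
t 35.8 p [ 0.5171 -0.2302  0.2503] q [-0.775 -0.279  2.254  0.742  0.64   0.501] op 0.117 F [-1.3 -0.1 -2.5] M [0.11 0.66 0.01]
R
 [[ 0.705 -0.182  0.686]
 [-0.15  -0.983 -0.106]
 [ 0.693 -0.029 -0.72 ]] lean 43.9 dirz -8.8
tool shift [-0.0703  0.008   0.0713] norm 0.1004
0 {'front': np.float64(-1.6), 'side_xlow': np.float64(7.3), 'yaw': np.float64(-10.3), 'h': array([ 0.495, -0.229,  0.251]), 'lipL': array([ 0.401, -0.133,  0.177]), 'lip': array([ 0.498, -0.151,  0.164]), 'lipR': array([ 0.596, -0.168,  0.152]), 'bl': array([ 0.373, -0.28 ,  0.167]), 'br': array([ 0.568, -0.315,  0.141])}
-0.05 {'front': np.float64(0.4), 'side_xlow': np.float64(7.3), 'yaw': np.float64(-8.5), 'h': array([ 0.495, -0.23 ,  0.251]), 'lipL': array([ 0.397, -0.14 ,  0.175]), 'lip': array([ 0.495, -0.154,  0.162]), 'lipR': array([ 0.593, -0.169,  0.149]), 'bl': array([ 0.374, -0.288,  0.17 ]), 'br': array([ 0.571, -0.317,  0.144])}
0.05 {'front': np.float64(-3.6), 'side_xlow': np.float64(7.4), 'yaw': np.float64(-12.1), 'h': array([ 0.496, -0.228,  0.25 ]), 'lipL': array([ 0.405, -0.126,  0.18 ]), 'lip': array([ 0.502, -0.147,  0.167]), 'lipR': array([ 0.599, -0.168,  0.154]), 'bl': array([ 0.372, -0.272,  0.165]), 'br': array([ 0.566, -0.313,  0.139])}
```

View pics/s27.png

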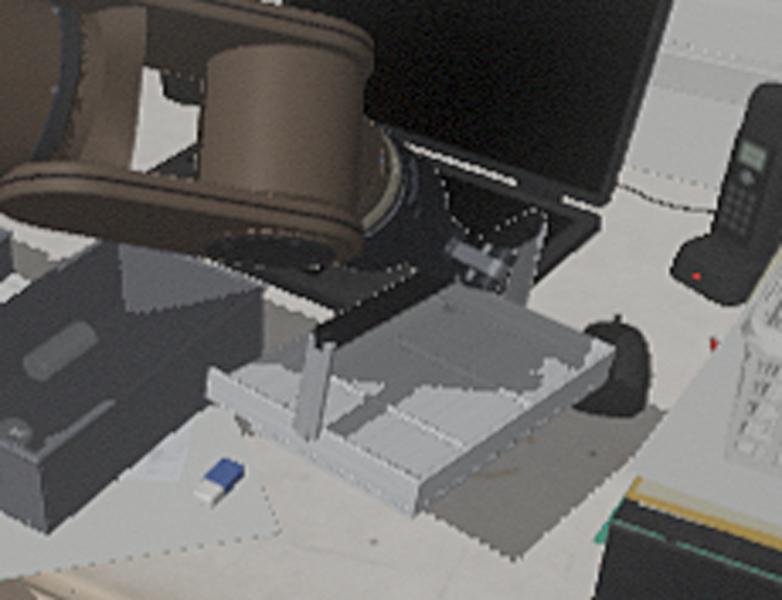

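>>> {"method": "jog_arm", "body": {"series": [[-0.006,0,0.006,-0.005],[-0.01,0,0.01,-0.005],[-0.01,0,0.01,-0.005],[-0.01,0,0.01,-0.005],[-0.01,0,0.01,-0.005],[-0.01,0,0.01,-0.005],[-0.008,0,0.008,-0.005],[-0.005,0,0.005,0]]}}

```text
time: 36.52
eef_pos: [0.5193, -0.2249, 0.1551]
tcp_rot: [0.923, -0.066, 0.377, 0.032]
contact_force: [-0.8, -0.0, -3.3]
opening: 0.117
```

```bash
python3 -c "
from h import *
st();tr((0,-.05,.05));look('28',(100,300,190,420))"
```

```text
t 36.52 p [ 0.5193 -0.2249  0.1551] q [-0.763 -0.128  2.33   1.039  0.482  0.114] op 0.117 F [-0.8 -0.  -3.3] M [0.13 0.62 0.  ]
R
 [[ 0.706 -0.146  0.693]
 [-0.098 -0.989 -0.109]
 [ 0.701  0.009 -0.713]] lean 44.5 dirz -9.0
0 {'front': np.float64(0.6), 'side_xlow': np.float64(6.7), 'yaw': np.float64(-8.5), 'h': array([ 0.498, -0.224,  0.155]), 'lipL': array([ 0.4  , -0.135,  0.078]), 'lip': array([ 0.498, -0.149,  0.066]), 'lipR': array([ 0.596, -0.164,  0.054]), 'bl': array([ 0.377, -0.283,  0.073]), 'br': array([ 0.574, -0.312,  0.05 ])}
-0.05 {'front': np.float64(2.6), 'side_xlow': np.float64(6.8), 'yaw': np.float64(-6.7), 'h': array([ 0.498, -0.225,  0.155]), 'lipL': array([ 0.396, -0.142,  0.075]), 'lip': array([ 0.495, -0.153,  0.064]), 'lipR': array([ 0.594, -0.165,  0.052]), 'bl': array([ 0.379, -0.291,  0.076]), 'br': array([ 0.576, -0.314,  0.053])}
0.05 {'front': np.float64(-1.5), 'side_xlow': np.float64(6.7), 'yaw': np.float64(-10.3), 'h': array([ 0.498, -0.223,  0.155]), 'lipL': array([ 0.404, -0.128,  0.08 ]), 'lip': array([ 0.501, -0.146,  0.069]), 'lipR': array([ 0.599, -0.163,  0.057]), 'bl': array([ 0.376, -0.275,  0.071]), 'br': array([ 0.571, -0.311,  0.047])}
```

View pics/s28.png

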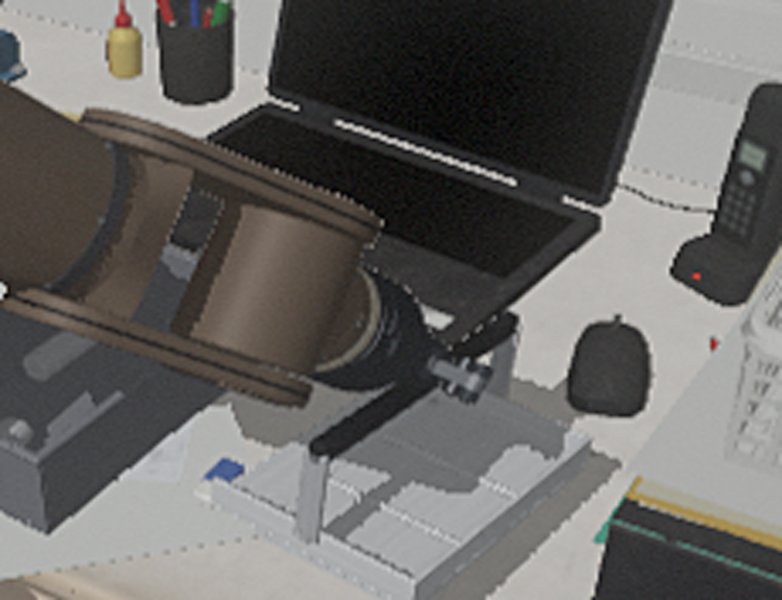

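>>> {"method": "jog_arm", "body": {"series": [[-0.004,0,0.004,0],[-0.005,0,0.005,0],[-0.005,0,0.005,0],[-0.005,0,0.005,0],[-0.005,0,0.005,0],[-0.003,0,0.003,0],[-0.002,0,0.002,0],[0,0,0,0]], "grip": 0.005, "grip_force": 20}}

```text
time: 37.23
eef_pos: [0.5207, -0.2224, 0.1142]
tcp_rot: [0.923, -0.063, 0.378, 0.034]
contact_force: [0.9, 0.4, -3.5]
opening: 0.12
```

```bash
python3 -c "
from h import *
st();tr((0,))"
```

```text
t 37.23 p [ 0.5207 -0.2224  0.1142] q [-0.755 -0.04   2.346  1.234  0.432 -0.105] op 0.12 F [ 0.9  0.4 -3.5] M [0.16 0.69 0.04]
R
 [[ 0.706 -0.142  0.694]
 [-0.09  -0.99  -0.111]
 [ 0.702  0.016 -0.712]] lean 44.6 dirz -9.1
0 {'front': np.float64(0.9), 'side_xlow': np.float64(6.6), 'yaw': np.float64(-8.3), 'h': array([ 0.499, -0.222,  0.114]), 'lipL': array([ 0.401, -0.133,  0.036]), 'lip': array([ 0.499, -0.148,  0.025]), 'lipR': array([ 0.598, -0.162,  0.013]), 'bl': array([ 0.379, -0.282,  0.033]), 'br': array([ 0.576, -0.31 ,  0.01 ])}
```

Continue lowering; contact at the +x end should rotate the tray flat.

>>> {"method": "jog_arm", "body": {"series": [[-0.002,0,0.002,0],[-0.002,0,0.002,0],[-0.002,0,0.002,0],[-0.002,0,0.002,0],[-0.002,0,0.002,0],[-0.001,0,0.001,0],[0,0,0,0],[0,0,0,0]]}}

```text
time: 37.9
eef_pos: [0.5254, -0.2258, 0.1052]
tcp_rot: [0.92, -0.063, 0.385, 0.036]
contact_force: [-1.2, 0.4, -1.5]
opening: 0.113
```

```bash
python3 -c "
from h import *
st();tr((0,));look('29',(120,320,210,440))"
```

```text
t 37.9 p [ 0.5254 -0.2258  0.1052] q [-0.755 -0.006  2.341  1.33   0.422 -0.204] op 0.113 F [-1.2  0.4 -1.5] M [0.21 0.29 0.03]
R
 [[ 0.696 -0.144  0.703]
 [-0.088 -0.989 -0.115]
 [ 0.712  0.018 -0.702]] lean 45.4 dirz -9.3
0 {'front': np.float64(1.1), 'side_xlow': np.float64(5.8), 'yaw': np.float64(-8.4), 'h': array([ 0.504, -0.225,  0.105]), 'lipL': array([ 0.407, -0.137,  0.025]), 'lip': array([ 0.505, -0.151,  0.015]), 'lipR': array([ 0.604, -0.166,  0.005]), 'bl': array([ 0.385, -0.285,  0.022]), 'br': array([ 0.582, -0.314,  0.002])}
```

View pics/s29.png

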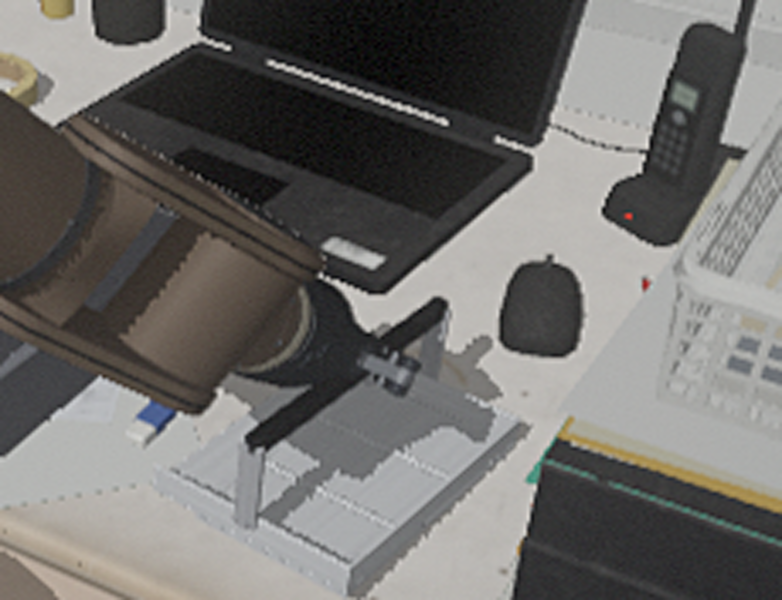

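>>> {"method": "jog_arm", "body": {"series": [[-0.003,0,0.002,0],[-0.003,0,0.002,0],[-0.003,0,0.002,0],[-0.003,0,0.002,0],[-0.002,0,0.002,0],[0,0,0,0],[0,0,0,0],[0,0,0,0]]}}

```text
time: 38.62
eef_pos: [0.5321, -0.2313, 0.1025]
tcp_rot: [0.914, -0.065, 0.399, 0.037]
contact_force: [-0.5, -0.7, 1.8]
opening: 0.12
```

```bash
python3 -c "
from h import *
st();tr((0,));look('30',(120,320,210,440))"
```

```text
t 38.62 p [ 0.5321 -0.2313  0.1025] q [-0.76   0.021  2.333  1.444  0.429 -0.315] op 0.12 F [-0.5 -0.7  1.8] M [ 0.24 -0.01  0.01]
R
 [[ 0.674 -0.149  0.724]
 [-0.089 -0.989 -0.12 ]
 [ 0.734  0.016 -0.679]] lean 47.2 dirz -9.4
0 {'front': np.float64(0.9), 'side_xlow': np.float64(4.0), 'yaw': np.float64(-8.6), 'h': array([ 0.51 , -0.231,  0.102]), 'lipL': array([ 0.417, -0.142,  0.019]), 'lip': array([ 0.515, -0.157,  0.012]), 'lipR': array([ 0.614, -0.172,  0.005]), 'bl': array([ 0.394, -0.29 ,  0.015]), 'br': array([ 0.591, -0.32 ,  0.001])}
```

View pics/s30.png

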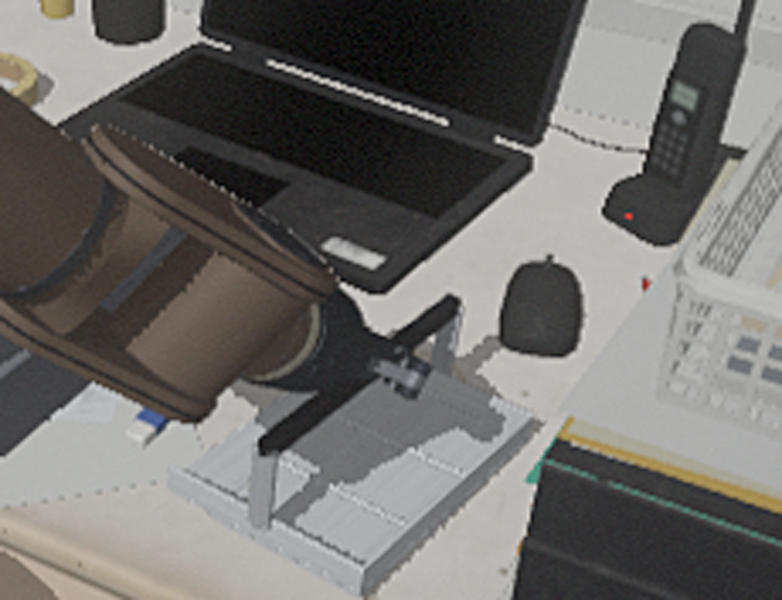

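>>> {"method": "jog_arm", "body": {"series": [[-0.004,0,0.001,0],[-0.004,0,0.001,0],[-0.004,0,0.001,0],[-0.004,0,0.001,0],[-0.004,0,0.001,0],[-0.003,0,0.001,0],[0,0,0,0],[0,0,0,0]]}}

```text
time: 39.33
eef_pos: [0.5325, -0.2349, 0.0992]
tcp_rot: [0.906, -0.065, 0.418, 0.036]
contact_force: [-1.6, 0.0, 0.7]
opening: 0.118
```

```bash
python3 -c "
from h import *
st();tr((0,))"
```

```text
t 39.33 p [ 0.5325 -0.2349  0.0992] q [-0.778  0.039  2.343  1.575  0.459 -0.452] op 0.118 F [-1.6  0.   0.7] M [ 0.18 -0.02  0.01]
R
 [[ 0.643 -0.148  0.752]
 [-0.089 -0.989 -0.119]
 [ 0.761  0.01  -0.649]] lean 49.6 dirz -9.0
0 {'front': np.float64(0.6), 'side_xlow': np.float64(1.7), 'yaw': np.float64(-8.5), 'h': array([ 0.511, -0.234,  0.097]), 'lipL': array([ 0.42 , -0.146,  0.011]), 'lip': array([ 0.519, -0.16 ,  0.008]), 'lipR': array([ 0.618, -0.175,  0.005]), 'bl': array([ 0.398, -0.294,  0.006]), 'br': array([ 0.596, -0.324,  0.   ])}
```

>>> {"method": "jog_arm", "body": {"series": [[-0.004,0,0.001,0],[-0.004,0,0.001,0],[-0.004,0,0.001,0],[-0.003,0,0.001,0],[0,0,0,0],[0,0,0,0],[0,0,0,0],[0,0,0,0]]}}

```text
time: 40.0
eef_pos: [0.5336, -0.2378, 0.0974]
tcp_rot: [0.9, -0.063, 0.43, 0.036]
contact_force: [-1.4, -0.3, 4.4]
opening: 0.117
```

```bash
python3 -c "
from h import *
st();tr((0,));look('31',(120,320,210,440))"
```

```text
t 40.0 p [ 0.5336 -0.2378  0.0974] q [-0.788  0.053  2.346  1.653  0.48  -0.538] op 0.117 F [-1.4 -0.3  4.4] M [ 0.21 -0.05  0.05]
R
 [[ 0.622 -0.146  0.769]
 [-0.083 -0.989 -0.12 ]
 [ 0.778  0.011 -0.628]] lean 51.1 dirz -8.9
0 {'front': np.float64(0.6), 'side_xlow': np.float64(0.1), 'yaw': np.float64(-8.4), 'h': array([ 0.512, -0.237,  0.095]), 'lipL': array([ 0.424, -0.149,  0.005]), 'lip': array([ 0.523, -0.164,  0.005]), 'lipR': array([ 0.622, -0.179,  0.005]), 'bl': array([ 0.402, -0.298,  0.001]), 'br': array([ 0.6  , -0.327,  0.001])}
```

View pics/s31.png

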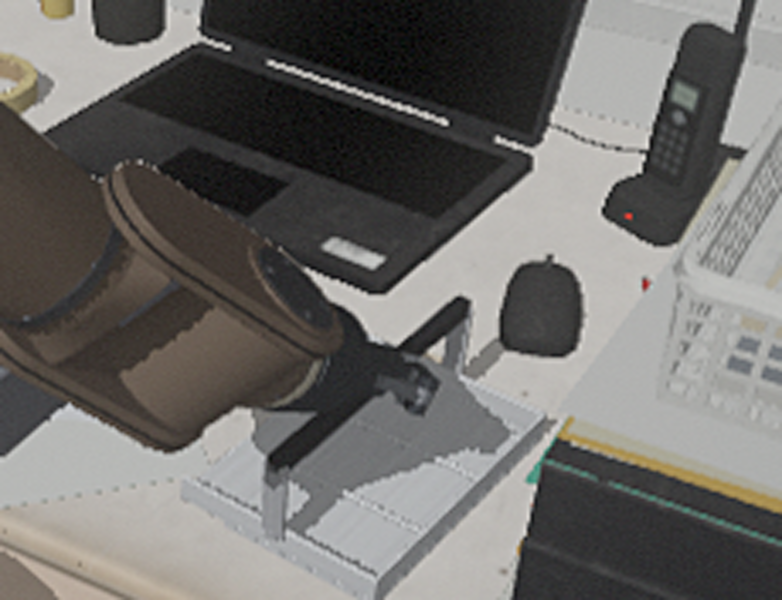

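>>> {"method": "jog_arm", "body": {"series": [[0,0,0,0],[0,0,0,0],[0,0,0,0],[0,0,0,0],[0,0,0,0],[0,0,0,0],[0,0,0,0],[0,0,0,0]], "grip": 0.05}}

```text
time: 40.72
eef_pos: [0.5306, -0.2362, 0.0924]
tcp_rot: [0.902, -0.063, 0.425, 0.037]
contact_force: [0.2, 0.4, -0.6]
opening: 0.584
```

>>> {"method": "jog_arm", "body": {"series": [[0.004,0,-0.004,0],[0.008,0,-0.008,0],[0.012,0,-0.01,0],[0.012,0,-0.01,0],[0.012,0,-0.01,0],[0.012,0,-0.01,0],[0.012,0,-0.01,0],[0.012,0,-0.01,0]]}}

```text
time: 41.38
eef_pos: [0.526, -0.2324, 0.201]
tcp_rot: [0.904, -0.065, 0.42, 0.034]
contact_force: [-0.5, -0.6, 0.0]
opening: 0.584
```

```bash
python3 -c "
from h import *
st();snap('scene','s32');snap('top','t32')"
```

```text
t 41.38 p [ 0.526  -0.2324  0.201 ] q [-0.789 -0.195  2.323  1.117  0.531  0.061] op 0.584 F [-0.5 -0.6  0. ] M [ 0.08  0.36 -0.02]
R
 [[ 0.638 -0.146  0.756]
 [-0.089 -0.989 -0.115]
 [ 0.765  0.006 -0.644]] lean 49.9 dirz -8.7
```

View pics/s32.png

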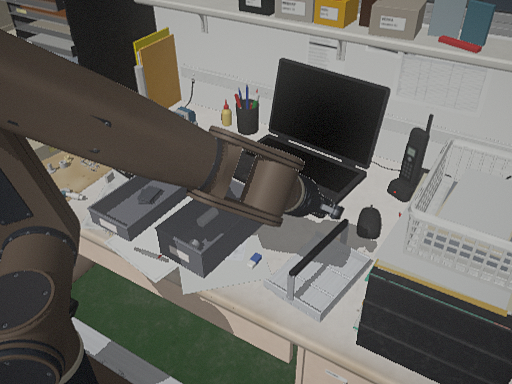

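View pics/t32.png

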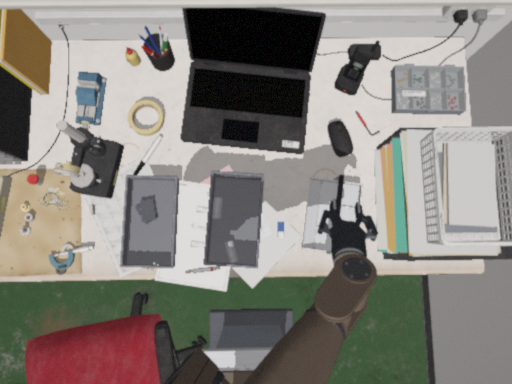

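>>> {"method": "jog_arm", "body": {"series": [[0.008,0,-0.006,0],[0.004,0,-0.003,0],[0,0,0,0],[0,0,0,0],[0,0,0,0],[0,0,0,0],[0,0,0,0],[0,0,0,0]]}}

```text
time: 42.15
eef_pos: [0.5261, -0.2317, 0.2121]
tcp_rot: [0.905, -0.064, 0.419, 0.033]
contact_force: [-0.4, -0.1, 1.1]
opening: 0.587
```

```bash
python3 -c "
from h import *
st();a=cv2.imread('pics/s32.png');b=snap('scene','s33')[:,:,::-1]
cv2.imwrite('pics/s33c.png',cv2.resize(b[170:320,85:375],None,fx=2.7,fy=2.7,interpolation=2))
print(workorder.sign_off())"
```

```text
t 42.15 p [ 0.5261 -0.2317  0.2121] q [-0.787 -0.214  2.315  1.072  0.544  0.113] op 0.587 F [-0.4 -0.1  1.1] M [ 0.11  0.37 -0.  ]
R
 [[ 0.64  -0.144  0.755]
 [-0.089 -0.99  -0.114]
 [ 0.763  0.005 -0.646]] lean 49.8 dirz -8.6
the job is handed in; nothing more can be done
None
```

View pics/s33c.png

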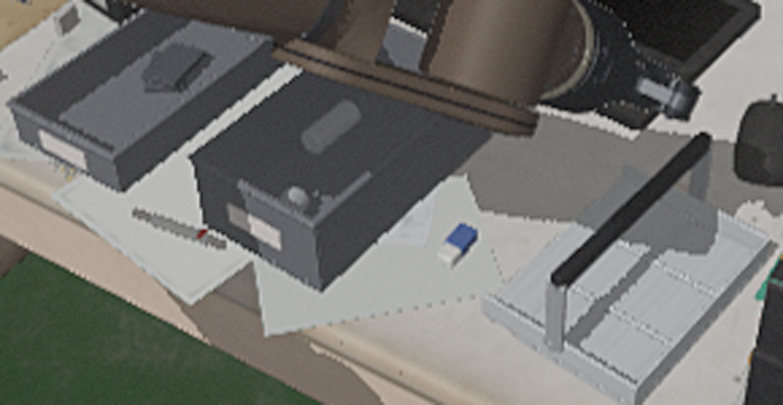

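The job is handed in at 42.2 s. Both pins are in the deep bin, both plates are in the shallow bin, and the empty tray stands flat on the desk with the gripper clear of it. No verdict was reported.

**How it was done:** The moves allow only shifts and a spin about the tool's own axis, so the tray could not be tilted with the tool pointing straight down. I pushed the arm against its reach limit in free air, which leaned the tool about 50° along the handle bar. Spinning the tool then tilted the tray. I gripped the bar about 25 mm off its middle, because the inner reach limit blocked a centred grasp at that lean.

**Pouring:** The pins rolled off at about 23 to 24° of computed forward tilt while both plates stayed on. I levelled the tray, carried it to the shallow bin, and the plates slid out at or before about 33°.

**Last checks:** The final pictures show the two pins in the deep bin and the two plates lying stacked in the shallow bin. The tray is empty and looks flat, and the mouse, eraser and marker look unmoved. The contact force on the gripper after release was about 1 N or less, which is within its noise.

**What disagreed:**
- The lean drifted while carrying, so the tray was 7 to 19° low on its +x side. Nothing was lost. Pressing its low end gently on the desk levelled it before release.
- At the pin pour, the tray position computed from the arm and the camera picture differed by what I judge to be 1 to 2°, so the tilts above are approximate.
- The tray now stands about 45 mm farther out in x than where it started.

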